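Thread the spindle through the turning stand

TASK

Take the spindle from its rack and thread it, rod first, through all three bearing blocks of the turning stand from the open end nearest the rack, until the shoulder of its square head is flush against the first block, then let go. The bearing row may be clamped well off the middle of the base, so feel for the hole and keep the pushing gentle (well below 30 N), and do not knock the mug, jar, tin or bowl about.

Things in the scene. Friction and masses are not known exactly. Their poses are not given: they have to be found in the camera images.
- spindle_head (a point): Balance point of the spindle, on its axis in the dark steel square head, which is 28x28 mm across and reaches from 48 mm behind this point to 28 mm ahead of it (the shoulder); grip it here, across its flat sides. x: along the spindle, head to tip; z up at the start. A bright 14 mm rod, 190 mm long, leaves the shoulder. About 0.35 kg. Starts level in its rack, axis 45 mm above the table.
- spindle_tip (a point): Centre of the rod's free end, 218 mm from spindle_head along x (axes as spindle_head); the end has a 1.25 mm chamfer. In the fingers the tip may sag a few mm in the course of a long search, mostly with a weak grip.
- rack: Low fixed wooden rack, plank 240x60x12 mm, nothing over 48 mm high; origin at the centre of its underside, x along the spindle (head to tip), z up. The head rests on a post 18 mm wide (the head overhangs it at both sides), the rod in a notch open at the top, 170 mm ahead of spindle_head. The spindle lifts straight up.
- stand: Turning stand: fixed wooden base 230x140x18 mm, origin at the centre of its underside, x the threading direction, z up. On it stand three wooden blocks, each 18 mm thick along x, 94 mm wide, tops 108 mm above the table, at x = -80, 0 and 80 mm, on one clamped metal plate that does not yield to gentle pushing. Nothing over 50 mm high stands in line before its -x end for 250 mm.
- stand_zero (a point): Zero point for the bearings: in the plane of the first block's near face (89 mm before the stand's origin), 85 mm above the table, 22 mm to -y of the base's middle. Axes as the stand. The 16.5 mm sharp-edged through holes are in line along x at this height and lie together 4 to 40 mm to +y of this point: different each time, not in the readings. Shoulder flush: tip 190 mm beyond this plane.
- mug: White mug, 79 mm wide, 114 mm with its handle, 89 mm high, a bystander; origin at the centre of its underside.
- jar: White screw-lid jar, 50 mm wide, 72 mm high, a bystander; origin at the centre of its underside.
- tin: Open bare tin, 75 mm wide, 100 mm high, a bystander; origin at the centre of its underside.
- bowl: Blue rubber plaster bowl, 123 mm wide, 62 mm high, a bystander; origin at the centre of its underside.

How it is judged:
On the way:
1. the rod has passed the first block (x of spindle_tip in the frame of stand_zero between 0.022 and 0.185 m and y of spindle_tip in the frame of stand_zero between 0 and 0.044 m and z of spindle_tip in the frame of stand_zero between -0.008 and 0.008 m), for 0.1 s.
At the end, for the whole second after the job is handed in: The spindle lies still and released in all three bearings, its tip 190 mm (within 3 mm) beyond the first block's near face, i.e. shoulder flush; 0 to 44 mm to +y of stand_zero, within 8 mm of its height, and parallel to the stand's x axis within 0.06 rad (x of spindle_tip in the frame of stand_zero between 0.187 and 0.193 m and y of spindle_tip in the frame of stand_zero between 0 and 0.044 m and z of spindle_tip in the frame of stand_zero between -0.008 and 0.008 m and angle between the x axis of spindle_tip and the x axis of stand_zero, either way round below 0.06 rad and linear speed of spindle below 0.02 m/s); the robot touches nothing.
It fails at once if the spindle pushes on the stand with 30 N or more (contact force between spindle and stand above 30 N).
It fails at once if a bystander (mug, jar, tin or bowl) is moved by more than 30 mm (distance of any of mug, jar, tin, bowl from where it was at the start of the episode above 0.03 m).
It also fails if it takes over 72 s, if anything falls off the work surface, if the arm or the gripper's body presses on something with over 40 N, if the wrist force passes 120 N, or if a joint passes its speed limit or range.

ROBOT

A 6-joint arm with a two-finger parallel gripper is mounted at the origin on a cart in front of the work surface, level with it; the furniture and walls round the work are solid. World frame = base frame: x ahead of the robot, y to its left, z up, the work surface at z = 0. Lengths are in m, angles in rad, forces in N, time in s.
With the tool pointing down it reaches from about 0.425 to 0.95 m from the base axis. Payload 14.7 kg.
Tool frame: the origin (TCP) lies at the centre of the arm's flange, where the gripper is bolted on; the fingertips stand 173 mm ahead of it and the grasp point (between the pads) lies 155 mm ahead of it (env.tips_ahead is the distance from the TCP to the fingertips, in m); z points along the fingers, y is the direction in which the jaws open and shut (so a half turn about z gives the same grasp; the last joint's range is limited). The gripper opens to 85 mm and grips with 20 to 120 N. Pads are 22 mm wide; open, the fingers measure 114 mm over their backs; the gripper's body (76 mm by 85 mm) begins 54 mm behind the grasp point. The pads swing forward as they close: fully open they stand 13 mm farther back than shut.
Start: joints at [1.257, 0.48, 1.596, -0, 1.065, -0.047], TCP at [0.171, 0.627, 0.405] pointing down, gripper open.
Joint ranges: [-2.75, 2.75], [-0.82, 2.05], [0.23, 2.67], [-1.56, 4.7], [0.09, 2.69], [-2.92, 2.92]. Speed limits (rad/s): [1.89, 1.89, 2.39, 3.01, 3.01, 3.01].

INTERFACE

Orientations are given as a unit quaternion [w, x, y, z].
In Python, from station import get_obs, optics, env gives the robot as it stands.
- The arm moves only by the tool step_arm, never from a script. Its argument "series" is a list of rows, each an object of numbers: "tx", "ty", "tz": the shift along the tool's x, y, z in m; "ax", "ay", "az": the turn, a rotation vector about the tool's x, y, z in degrees; "fingers": the finger opening in m, from 0 to 0.0854. A call has 1 to 12 rows; each row is the pose to reach, as a shift and turn from the pose measured when the call began, along the tool's axes at that moment; what a row does not reach only later rows make up. A row lasts 1/12 s, in which the tool goes at most 41.7 mm and 7.16 degrees, less where a joint would pass 70% of its speed; a pose out of reach is approached as far as the arm can. A call with a gripper value outside its range is refused whole. The fingers move at their own pace and stop on an object; "squeeze" is the grip in N (left out, the last holds). Time passes only in rows, so rows that repeat a pose let the fingers close. It gives the time, the measured TCP pose, the force and the opening at its end, in the units of the state.
- get_obs(): the state, without advancing time (a new reading comes with each control period).
- optics.grab_frame(name): name is "side" or "top" or "wrist"; returns the picture (420x560x3 uint8, red, green, blue); there is no depth.
- optics.camera_params(name): a dict with "fx", "fy", "cx", "cy" (pixels), "xyz" and "attitude" of the camera in the world. Camera axes: x right, y down, z forward; pixel columns grow to the right and rows downward; lengths in m; the calibration is good to about 2 mm. A picture is of the moment at which its call begins: read the wrist's pose just before it. camera_params takes no time and is no camera call; for the wrist camera it gives the pose at the moment of the call.
- env.sign_off(): hands the job in, once; it reports no verdict.
The state is a dict: "time": time; "q": joint angles; "qd": joint speeds; "joint_efforts": joint torques, N m; "position": TCP position; "ee_rot": TCP orientation; "wrist_force": force on the tool from outside, world axes, zero at the start; "ft_torque": the same for the moment, N m; "opening": finger opening in m.
Only numpy, scipy, OpenCV 4.12 (cv2) and the standard library are available. Lean on these libraries where they do the work, as an engineer would, in place of code of your own. Each camera call takes 0.05 s, during which the arm holds its last target.

## Working session

There is one attempt and no reset: what is moved stays moved. The work goes in short steps, Python scripts to look and compute and a tool call to move; the robot and the scene stay as the last step left them, time stands still between calls to the robot, and variables do not carry over. Pictures are saved under pics/ and viewed, and the job is handed in when it is done.

Besides the shell and the picture viewer there is one more tool, called after ">>>" as name(argument=value, ...) on one line, values as JSON. step_arm: Moves the arm, as the interface text tells. Its arguments: {"type":"object","properties":{"series":{"type":"array","items":{"type":"object","properties":{"tx":{"type":"number"},"ty":{"type":"number"},"tz":{"type":"number"},"ax":{"type":"number"},"ay":{"type":"number"},"az":{"type":"number"},"fingers":{"type":"number"}}}},"squeeze":{"type":"number"}},"required":["series"]}

```bash
ls; mkdir -p pics
python3 - <<'E'
from station import get_obs, optics, env
import cv2
o=get_obs(); print(o)
for n in ("side","top","wrist"):
    print(n,optics.camera_params(n))
    im=optics.grab_frame(n); cv2.imwrite(f"pics/{n}0.png",im[:,:,::-1])
E
```

```text
pics
{'time': 0.0, 'q': array([ 1.25738588e+00,  4.80827233e-01,  1.59686756e+00,  6.63498645e-06,
        1.06510417e+00, -4.65743586e-02]), 'qd': array([-6.64559923e-04, -2.39042073e-04, -2.68473008e-03,  2.54776505e-05,
        6.60057092e-04,  1.05962288e-03]), 'joint_efforts': array([ 2.61390240e-03, -9.50640035e+01, -4.30192995e+01,  4.96708526e-04,
        1.21906566e-02, -3.91439286e-06]), 'position': array([0.17129271, 0.62681422, 0.40407761]), 'ee_rot': array([-1.10833049e-04,  1.33024151e-01,  9.91112613e-01, -5.92894642e-04]), 'wrist_force': array([-0.12012773, -0.03113018,  0.57399516]), 'ft_torque': array([0.02149876, 0.01145443, 0.0022833 ]), 'opening': 0.08532820950013681}
side {'fx': 468.23391181354924, 'fy': 468.23391181354924, 'cx': 282.192704540071, 'cy': 214.56209639545827, 'xyz': array([ 0.12319498, -1.08798082,  0.90364725]), 'attitude': array([-0.46425856,  0.85989172, -0.18958423,  0.09543606])}
top {'fx': 543.6085695925464, 'fy': 543.6085695925464, 'cx': 277.15511463184896, 'cy': 209.08072883279425, 'xyz': array([0.32253035, 0.02044287, 1.69904582]), 'attitude': array([ 0.06434249, -0.69823016,  0.71010058, -0.06396761])}
wrist {'fx': 292.7621869120596, 'fy': 292.7621869120596, 'cx': 280.9237431124119, 'cy': 213.03202152645954, 'xyz': array([0.09633485, 0.64729006, 0.37436674]), 'attitude': array([0.12375186, 0.78513032, 0.59951545, 0.09400574])}
```

View pics/side0.png

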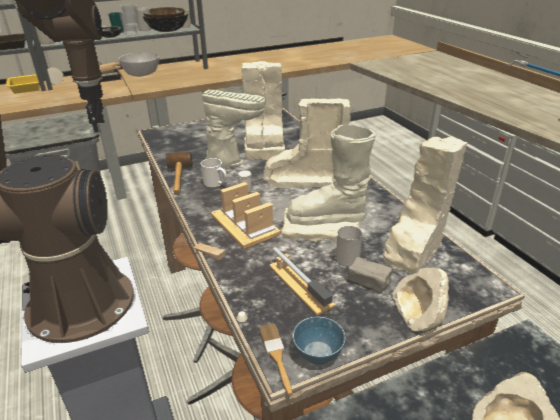

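View pics/top0.png

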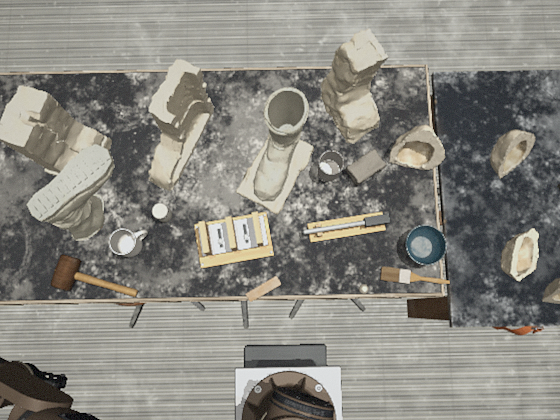

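View pics/wrist0.png

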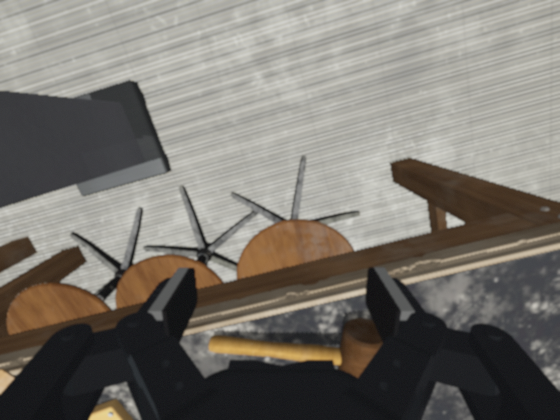

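The side and top pictures show the rack (top ~ (345,227)), with the spindle head on the right at about (375,221) and the tip on the left at about (304,231). The stand is at about (234,240). I'll enlarge both areas.

Run:
```python
import cv2
im=cv2.imread("pics/top0.png"); c=im[190:280,185:400]
cv2.imwrite("pics/top0c.png",cv2.resize(c,None,fx=3.7,fy=3.7,interpolation=cv2.INTER_CUBIC))
im=cv2.imread("pics/side0.png"); c=im[170:320,200:345]
cv2.imwrite("pics/side0c.png",cv2.resize(c,None,fx=4,fy=4,interpolation=cv2.INTER_CUBIC))
```

```text
(no output)
```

View pics/top0c.png

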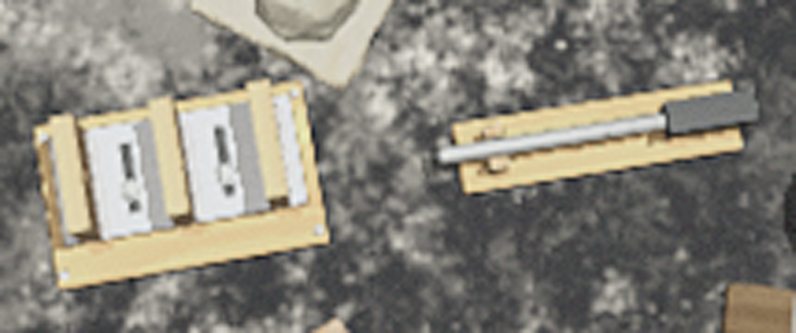

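View pics/side0c.png

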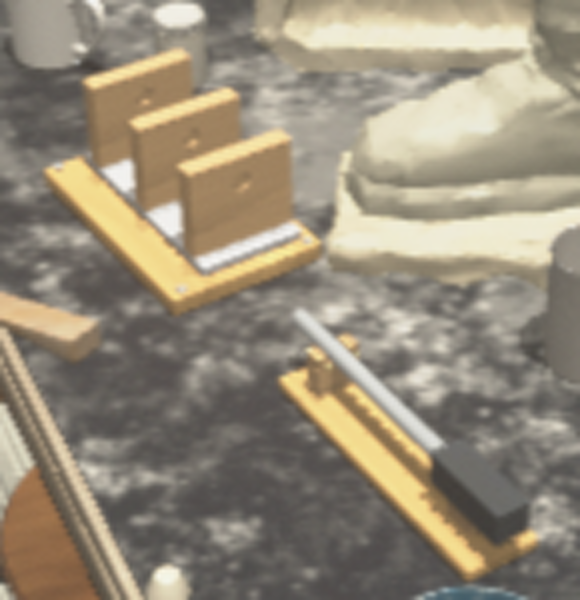

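```bash
cat > h.py <<'E'
import numpy as np, cv2
from scipy.spatial.transform import Rotation as R
from station import get_obs, optics, env
def rot(q): q=np.asarray(q); return R.from_quat([q[1],q[2],q[3],q[0]])
def ray(p,u,v):
    d=np.array([(u-p['cx'])/p['fx'],(v-p['cy'])/p['fy'],1.]); return p['xyz'],rot(p['attitude']).apply(d)
def cast(p,u,v,z):
    o,d=ray(p,u,v); return o+d*(z-o[2])/d[2]
def proj(p,X):
    c=rot(p['attitude']).inv().apply(np.atleast_2d(X)-p['xyz']); return np.c_[p['fx']*c[:,0]/c[:,2]+p['cx'],p['fy']*c[:,1]/c[:,2]+p['cy']]
def tri(p1,a,p2,b):
    o1,d1=ray(p1,*a);o2,d2=ray(p2,*b)
    s=np.linalg.lstsq(np.c_[d1,-d2],o2-o1,rcond=None)[0]
    x1=o1+s[0]*d1;x2=o2+s[1]*d2; return (x1+x2)/2,np.linalg.norm(x1-x2)
def snap(n,f):
    p=optics.camera_params(n); im=optics.grab_frame(n)[:,:,::-1].copy(); cv2.imwrite(f,im); return p,im
E
python3 - <<'E'
from h import *
np.set_printoptions(precision=4,suppress=True)
T=optics.camera_params("top");S=optics.camera_params("side")
tp=lambda x,y:(185+x/3.7-.4,190+y/3.7-.4)
sp=lambda x,y:(200+x/4-.4,170+y/4-.4)
print("tip",cast(T,*tp(443,155),.045), cast(S,*sp(300,314),.045), tri(T,tp(443,155),S,sp(300,314)))
for a in [(667,104),(752,90),(757,119),(668,133)]: print("headtop",cast(T,*tp(*a),.059))
for a in [(432,459),(478,440),(530,517),(495,539)]: print("sheadtop",cast(S,*sp(*a),.059))
# stand base corners, top z=.018
for a in [(36,130),(300,84),(328,240),(62,288)]: print("base",cast(T,*tp(*a),.018))
for a in [(45,172),(173,303),(320,241)]: print("sbase",cast(S,*sp(*a),.018))
for a in [(267,82),(50,118)]:print("blk top",cast(T,*tp(*a),.108))
for a in [(180,173),(290,132)]:print("sblk top near edge",cast(S,*sp(*a),.108))
print("hole",cast(S,*sp(242,183),.085))
print(get_obs()['position'],get_obs()['time'])
o=get_obs(); Rt=rot(o['ee_rot']);print(Rt.as_matrix()); W=optics.camera_params("wrist")
print("cam in tool",Rt.inv().apply(W['xyz']-o['position'])); print((Rt.inv()*rot(W['attitude'])).as_matrix())
E
```

```text
tip [ 0.5551 -0.0635  0.045 ] [ 0.5571 -0.0562  0.045 ] (array([ 0.5542, -0.0632,  0.0508]), np.float64(8.857798576566957e-05))
headtop [ 0.5925 -0.2489  0.059 ]
headtop [ 0.603  -0.3197  0.059 ]
headtop [ 0.5787 -0.3226  0.059 ]
headtop [ 0.5682 -0.2486  0.059 ]
sheadtop [ 0.5659 -0.256   0.059 ]
sheadtop [ 0.6026 -0.2523  0.059 ]
sheadtop [ 0.5976 -0.3319  0.059 ]
sheadtop [ 0.5677 -0.3398  0.059 ]
base [0.586  0.2787 0.018 ]
base [0.6217 0.0549 0.018 ]
base [0.4887 0.0332 0.018 ]
base [0.4524 0.2555 0.018 ]
sbase [0.4521 0.2558 0.018 ]
sbase [0.4866 0.0318 0.018 ]
sbase [0.6249 0.0588 0.018 ]
blk top [0.6078 0.0796 0.108 ]
blk top [0.5815 0.2537 0.108 ]
sblk top near edge [0.5132 0.0724 0.108 ]
sblk top near edge [0.6143 0.0907 0.108 ]
hole [0.5638 0.0712 0.085 ]
[0.1713 0.6269 0.4042] 0.15
[[-0.9646  0.2637 -0.0003]
 [ 0.2637  0.9646 -0.0009]
 [ 0.     -0.001  -1.    ]]
cam in tool [0.0777 0.     0.0298]
[[ 0.0002 -0.9517 -0.3071]
 [ 1.      0.0001  0.0004]
 [-0.0004 -0.3071  0.9517]]
```

```bash
cat >> h.py <<'E'
def Rtool(yaw,pitch=0,roll=0):
    a=np.radians(yaw);h=np.array([np.cos(a),np.sin(a),0]);z=np.array([0,0,1.])
    p=np.radians(pitch); x=np.cos(p)*h+np.sin(p)*z; tz=np.sin(p)*h-np.cos(p)*z
    return R.from_matrix(np.c_[x,np.cross(tz,x),tz])
def rows(P,Rt,n=1,o=None):
    o=o or get_obs(); R0=rot(o['ee_rot']); t=R0.inv().apply(np.array(P)-o['position']); rv=np.degrees((R0.inv()*Rt).as_rotvec())
    print("shift",np.round(t,4),"turn",np.round(rv,2),"dist",np.linalg.norm(t).round(4),"ang",np.linalg.norm(rv).round(1))
    return t,rv
E
python3 - <<'E'
from h import *
# waypoint 1 and 2 in one call: az 38 r .62 ; 
rows([.49,.38,.38],Rtool(125))
rows([.59,.08,.38],Rtool(99))
R2=Rtool(99,40); P=np.array([.585,-.10,.30])-R2.apply([.0777,0,.0298]); print(P); rows(P,R2)
E
```

```text
shift [-0.3725 -0.1541  0.0243] turn [-5.000e-02  2.000e-02  3.971e+01] dist 0.4039 ang 39.7
shift [-0.5481 -0.4171  0.0246] turn [-5.000e-02  3.000e-02  6.571e+01] dist 0.6892 ang 65.7
[ 0.59730775 -0.17770808  0.27288353]
shift [-0.6231 -0.6636  0.1319] turn [-22.94  35.48  62.89] dist 0.9198 ang 75.8
```

>>> step_arm(series=[{"tx":-0.037,"ty":-0.015,"tz":0.002,"az":4},{"tx":-0.074,"ty":-0.03,"tz":0.005,"az":8},{"tx":-0.111,"ty":-0.046,"tz":0.007,"az":12},{"tx":-0.148,"ty":-0.062,"tz":0.01,"az":16},{"tx":-0.185,"ty":-0.077,"tz":0.012,"az":20},{"tx":-0.222,"ty":-0.092,"tz":0.014,"az":24},{"tx":-0.26,"ty":-0.108,"tz":0.017,"az":28},{"tx":-0.297,"ty":-0.123,"tz":0.02,"az":32},{"tx":-0.335,"ty":-0.139,"tz":0.022,"az":36},{"tx":-0.372,"ty":-0.154,"tz":0.024,"az":40},{"tx":-0.392,"ty":-0.184,"tz":0.024,"az":43},{"tx":-0.412,"ty":-0.214,"tz":0.024,"az":46}])

```text
invalid input at $.series[0]: expected keys tx, ty, tz, ax, ay, az, fingers
```

Run:
```python
from h import *
print(get_obs()['time'])
rows([.59,.08,.36],Rtool(99))
R2=Rtool(99,40); P=np.array([.585,-.10,.30])-R2.apply([.0777,0,.0298]);  rows(P,R2)
```

```text
0.15
shift [-0.5481 -0.4171  0.0446] turn [-5.000e-02  3.000e-02  6.571e+01] dist 0.6902 ang 65.7
shift [-0.6231 -0.6636  0.1319] turn [-22.94  35.48  62.89] dist 0.9198 ang 75.8
```

All keys are required, so I'm sending it again in full.

>>> step_arm(series=[{"tx":-0.037,"ty":-0.015,"tz":0.002,"ax":0,"ay":0,"az":4,"fingers":0.085},{"tx":-0.074,"ty":-0.03,"tz":0.005,"ax":0,"ay":0,"az":8,"fingers":0.085},{"tx":-0.111,"ty":-0.046,"tz":0.007,"ax":0,"ay":0,"az":12,"fingers":0.085},{"tx":-0.148,"ty":-0.062,"tz":0.01,"ax":0,"ay":0,"az":16,"fingers":0.085},{"tx":-0.185,"ty":-0.077,"tz":0.012,"ax":0,"ay":0,"az":20,"fingers":0.085},{"tx":-0.222,"ty":-0.092,"tz":0.014,"ax":0,"ay":0,"az":24,"fingers":0.085},{"tx":-0.26,"ty":-0.108,"tz":0.017,"ax":0,"ay":0,"az":28,"fingers":0.085},{"tx":-0.297,"ty":-0.123,"tz":0.02,"ax":0,"ay":0,"az":32,"fingers":0.085},{"tx":-0.335,"ty":-0.139,"tz":0.022,"ax":0,"ay":0,"az":36,"fingers":0.085},{"tx":-0.372,"ty":-0.154,"tz":0.024,"ax":0,"ay":0,"az":40,"fingers":0.085},{"tx":-0.392,"ty":-0.184,"tz":0.024,"ax":0,"ay":0,"az":43,"fingers":0.085},{"tx":-0.412,"ty":-0.214,"tz":0.024,"ax":0,"ay":0,"az":46,"fingers":0.085}])

```text
time: 1.15
position: [0.5135, 0.3102, 0.3798]
ee_rot: [0.0, 0.511, 0.86, -0.001]
wrist_force: [0.1, -0.4, -0.1]
opening: 0.0848
```

Run:
```python
from h import *
print(get_obs()['time'],get_obs()['position'])
rows([.59,.08,.36],Rtool(99))
R2=Rtool(99,40); P=np.array([.585,-.10,.30])-R2.apply([.0777,0,.0298]);  rows(P,R2)
```

```text
1.15 [0.51354645 0.31020975 0.37978146]
shift [-0.2388 -0.0428  0.02  ] turn [-0.06  0.05 19.53] dist 0.2434 ang 19.5
shift [-0.4686 -0.1593  0.1074] turn [-6.87 39.65 18.71] dist 0.5065 ang 44.4
```

>>> step_arm(series=[{"tx":-0.039,"ty":-0.013,"tz":0.003,"ax":0,"ay":0,"az":4,"fingers":0.085},{"tx":-0.078,"ty":-0.026,"tz":0.006,"ax":0,"ay":0,"az":8,"fingers":0.085},{"tx":-0.117,"ty":-0.039,"tz":0.01,"ax":-1,"ay":2,"az":12,"fingers":0.085},{"tx":-0.156,"ty":-0.053,"tz":0.015,"ax":-1,"ay":6,"az":15,"fingers":0.085},{"tx":-0.195,"ty":-0.066,"tz":0.02,"ax":-2,"ay":10,"az":18.7,"fingers":0.085},{"tx":-0.234,"ty":-0.08,"tz":0.03,"ax":-3,"ay":15,"az":18.7,"fingers":0.085},{"tx":-0.273,"ty":-0.093,"tz":0.04,"ax":-4,"ay":20,"az":18.7,"fingers":0.085},{"tx":-0.312,"ty":-0.106,"tz":0.053,"ax":-5,"ay":25,"az":18.7,"fingers":0.085},{"tx":-0.351,"ty":-0.12,"tz":0.066,"ax":-6,"ay":30,"az":18.7,"fingers":0.085},{"tx":-0.39,"ty":-0.133,"tz":0.08,"ax":-6,"ay":35,"az":18.7,"fingers":0.085},{"tx":-0.43,"ty":-0.146,"tz":0.094,"ax":-7,"ay":39.6,"az":18.7,"fingers":0.085},{"tx":-0.468,"ty":-0.159,"tz":0.107,"ax":-7,"ay":39.6,"az":18.7,"fingers":0.085}])

```text
time: 2.15
position: [0.5953, -0.1703, 0.2747]
ee_rot: [-0.262, 0.61, 0.713, 0.225]
wrist_force: [1.1, 0.5, -0.2]
opening: 0.0849
```

Run:
```python
from h import *
print(get_obs()['time'],get_obs()['position'],get_obs()['qd'])
p,im=snap("wrist","pics/w1.png")
import pickle; pickle.dump(p,open("w1.pkl","wb"))
print(p['xyz'],proj(p,[[.5638,.0712,.085],[.555,-.063,.05]]))
```

```text
2.15 [ 0.59529103 -0.17029778  0.27474201] [-0.54092395  0.47338919 -0.6156881  -0.40171189  0.23073079 -0.21431303]
[ 0.58376344 -0.09169865  0.30315225] [[286.27674859 137.79210801]
 [251.67192984 292.26629266]]
```

View pics/w1.png

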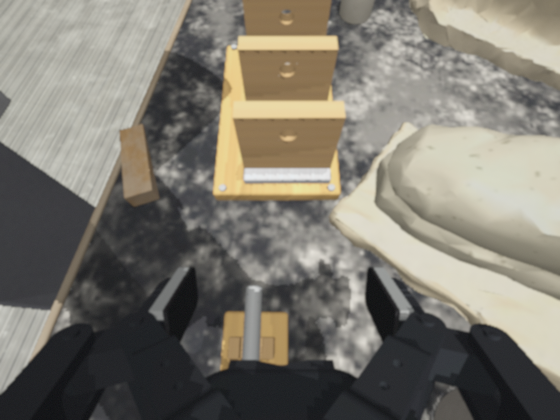

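The wrist view shows all three holes. The first block's hole is near (288,135) and the rod tip near (254,289). The arm was still moving, so I'll take a settled frame and zoom in.

Run:
```python
from h import *
import pickle
snap("wrist","pics/w2a.png");snap("wrist","pics/w2a.png")
print(np.abs(get_obs()['qd']).max())
p,im=snap("wrist","pics/w2.png"); pickle.dump(p,open("w2.pkl","wb"))
cv2.imwrite("pics/w2c.png",cv2.resize(im[0:210,205:355],None,fx=4,fy=4,interpolation=cv2.INTER_CUBIC)[0:800])
cv2.imwrite("pics/w2d.png",cv2.resize(im[270:400,180:330],None,fx=4,fy=4,interpolation=cv2.INTER_CUBIC))
```

```text
0.05436581598424108
```

View pics/w2c.png

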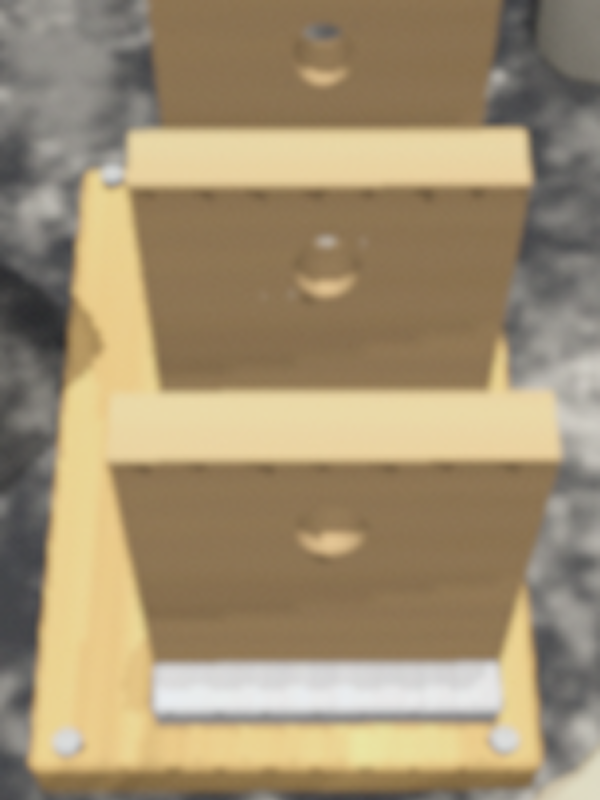

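View pics/w2d.png

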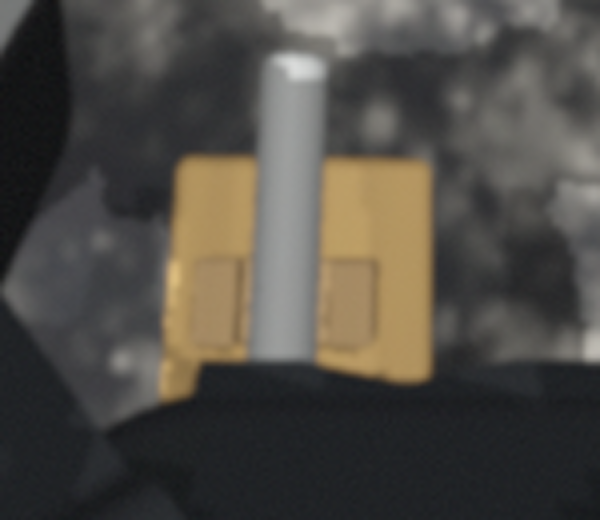

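Run:
```python
from h import *
import pickle
np.set_printoptions(precision=4,suppress=True)
p=pickle.load(open("w2.pkl","rb"))
c=lambda x,y:(205+x/4-.4,y/4-.4)
A=cast(p,*c(110,462),.108);B=cast(p,*c(557,463),.108);print("top edge b1",A,B,np.linalg.norm(A-B))
A2=cast(p,*c(131,189),.108);B2=cast(p,*c(530,186),.108);print("top edge b2",A2,B2,np.linalg.norm(A2-B2))
yd=(B-A)[:2];print("yaw from edge",np.degrees(np.arctan2(yd[1],yd[0])))
C1=cast(p,*c(30,769),.018);C2=cast(p,*c(541,769),.018);print("base near corners",C1,C2,np.linalg.norm(C1-C2),np.degrees(np.arctan2(*(C2-C1)[1::-1])))
h1=cast(p,*c(330,534),.085);h2=cast(p,*c(326,267),.085);h3=cast(p,*c(323,53),.085)
print("holes",h1,h2,h3,np.linalg.norm(h2-h1),np.linalg.norm(h3-h2))
d=h3-h1;print("hole line yaw",np.degrees(np.arctan2(d[1],d[0])))
q=lambda x,y:(180+x/4-.4,270+y/4-.4)
print("rod tip top",cast(p,*q(293,55),.052),"rod at notch",cast(p,*q(286,300),.052))
# other: check base middle
P=p['xyz'];print(P)
```

```text
top edge b1 [0.5191 0.067  0.108 ] [0.6108 0.081  0.108 ] 0.09273569126426182
top edge b2 [0.5069 0.1456 0.108 ] [0.5988 0.1609 0.108 ] 0.093097800047614
yaw from edge 8.66163150053409
base near corners [0.4898 0.0358 0.018 ] [0.6263 0.0569 0.018 ] 0.13804836075777066 8.790309036795332
holes [0.5648 0.0735 0.085 ] [0.552  0.1542 0.085 ] [0.5395 0.2339 0.085 ] 0.08167758628029304 0.08063901354198859
hole line yaw 98.97805098390472
rod tip top [ 0.5555 -0.0577  0.052 ] rod at notch [ 0.563  -0.1041  0.052 ]
[ 0.5843 -0.0918  0.3024]
```

Run:
```python
from h import *
rows([.585,-.275,.30],Rtool(98))
```

```text
shift [-0.0633 -0.0267 -0.0854] turn [ -0.23 -40.02   0.82] dist 0.1096 ang 40.0
```

>>> step_arm(series=[{"tx":-0.01,"ty":-0.005,"tz":-0.015,"ax":0,"ay":-6.7,"az":0.1,"fingers":0.085},{"tx":-0.02,"ty":-0.01,"tz":-0.03,"ax":0,"ay":-13.3,"az":0.3,"fingers":0.085},{"tx":-0.03,"ty":-0.014,"tz":-0.045,"ax":-0.1,"ay":-20,"az":0.4,"fingers":0.085},{"tx":-0.04,"ty":-0.018,"tz":-0.06,"ax":-0.1,"ay":-26.7,"az":0.5,"fingers":0.085},{"tx":-0.052,"ty":-0.022,"tz":-0.073,"ax":-0.2,"ay":-33.4,"az":0.7,"fingers":0.085},{"tx":-0.0633,"ty":-0.0267,"tz":-0.0854,"ax":-0.23,"ay":-40,"az":0.82,"fingers":0.085},{"tx":-0.0633,"ty":-0.0267,"tz":-0.0854,"ax":-0.23,"ay":-40,"az":0.82,"fingers":0.085},{"tx":-0.0633,"ty":-0.0267,"tz":-0.0854,"ax":-0.23,"ay":-40,"az":0.82,"fingers":0.085}])

```text
time: 3.02
position: [0.585, -0.2734, 0.301]
ee_rot: [0.0, 0.655, 0.755, 0.0]
wrist_force: [-0.3, 1.0, -1.7]
opening: 0.085
```

Run:
```python
from h import *
import pickle
p,im=snap("wrist","pics/w3.png"); pickle.dump(p,open("w3.pkl","wb"))
cv2.imwrite("pics/w3c.png",cv2.resize(im[0:420,180:380],None,fx=3,fy=3,interpolation=cv2.INTER_CUBIC)[460:1060])
cv2.imwrite("pics/w3d.png",cv2.resize(im[0:200,180:380],None,fx=3,fy=3,interpolation=cv2.INTER_CUBIC))
```

```text
(no output)
```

View pics/w3.png

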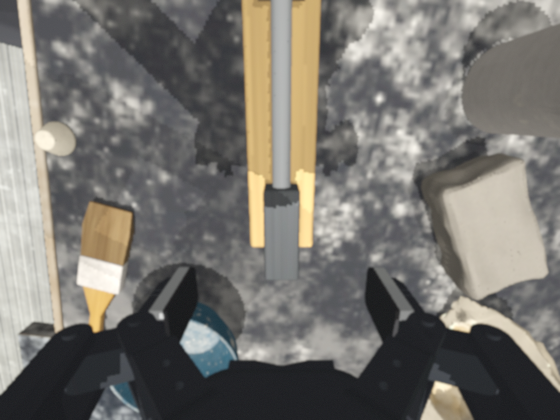

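View pics/w3d.png

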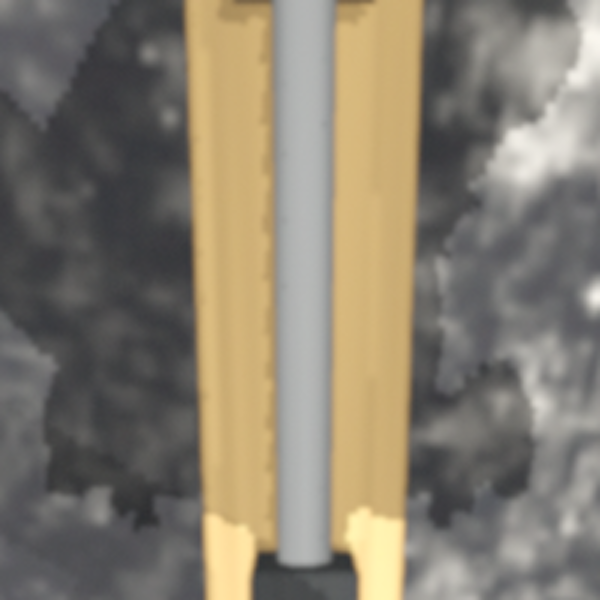

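Run:
```python
from h import *
import pickle
np.set_printoptions(precision=4,suppress=True)
p=pickle.load(open("w3.pkl","rb")); im=cv2.imread("pics/w3.png")
# rod edges in several rows: grey saturation low & bright between wood
hsv=cv2.cvtColor(im,cv2.COLOR_BGR2HSV)
pts=[]
for r in (20,60,100,140,170):
    m=np.where((hsv[r,262:300,1]<40)&(hsv[r,262:300,2]>110))[0]+262
    c=(m.min()+m.max())/2; X=cast(p,c,r,.045+.0035); pts.append(X[:2]); print(r,m.min(),m.max(),X)
pts=np.array(pts);d=pts[0]-pts[-1];print("rod yaw",np.degrees(np.arctan2(d[1],d[0])))
for r in (215,245,270):
    m=np.where((hsv[r,255:310,2]<100)&(hsv[r,255:310,1]<120))[0]+255; print(r,m.min(),m.max(),cast(p,(m.min()+m.max())/2,r,.059))
print("shoulder/back of top",cast(p,281,188,.059),cast(p,281,246,.059),cast(p,281,190,.059))
print(cast(p,281,280,.031), cast(p,281,280,.059))
print(get_obs()['position'])
```

```text
20 271 290 [ 0.566  -0.1344  0.0485]
60 272 290 [ 0.5697 -0.1578  0.0485]
100 272 289 [ 0.573  -0.1832  0.0485]
140 273 289 [ 0.5772 -0.2105  0.0485]
170 273 289 [ 0.5804 -0.2326  0.0485]
rod yaw 98.3101430793287Traceback (most recent call last):
  File "<stdin>", line 13, in <module>
    return umr_minimum(a, axis, None, out, keepdims, initial, where)
ValueError: zero-size array to reduction operation minimum which has no identity
```

Run:
```python
import cv2
im=cv2.imread("pics/w3.png");cv2.imwrite("pics/w3e.png",cv2.resize(im[170:300,230:340],None,fx=4.5,fy=4.5,interpolation=cv2.INTER_CUBIC))
```

```text
(no output)
```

View pics/w3e.png

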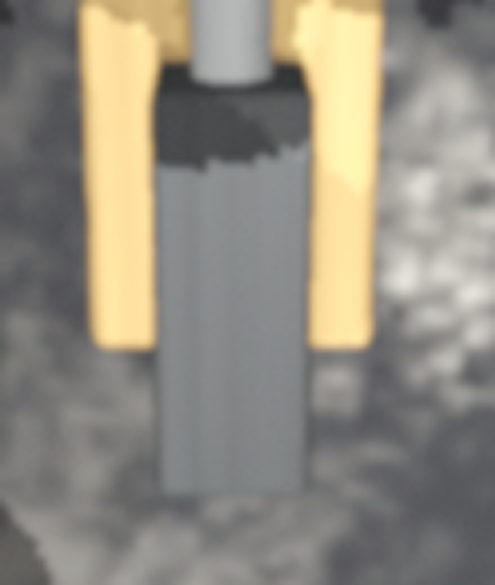

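Run:
```python
from h import *
import pickle
np.set_printoptions(precision=4,suppress=True)
p=pickle.load(open("w3.pkl","rb"))
a=cast(p,281.6,188.5,.059);b=cast(p,281.4,279,.059);print(a,b,np.linalg.norm(a-b))
d=(a-b)/np.linalg.norm(a-b);print(np.degrees(np.arctan2(d[1],d[0])))
d=np.array([np.cos(np.radians(98.3)),np.sin(np.radians(98.3)),0])
print("head pt",a-.028*d,b+.048*d,"tip",a+.190*d)
c=(a+b)/2+.010*d; print(c)
rows([c[0],c[1],.199],Rtool(98.3))
```

```text
[ 0.5825 -0.2444  0.059 ] [ 0.5931 -0.3197  0.059 ] 0.07601276267292505
98.03188014161297
head pt [ 0.5865 -0.2721  0.059 ] [ 0.5862 -0.2722  0.059 ] tip [ 0.5551 -0.0564  0.059 ]
[ 0.5864 -0.2721  0.059 ]
shift [0.0008 0.0015 0.1016] turn [ 0.02 -0.12 -0.22] dist 0.1016 ang 0.2
```

>>> step_arm(series=[{"tx":0.001,"ty":0.0015,"tz":0.03,"ax":0,"ay":0,"az":-0.2,"fingers":0.085},{"tx":0.001,"ty":0.0015,"tz":0.06,"ax":0,"ay":0,"az":-0.2,"fingers":0.085},{"tx":0.001,"ty":0.0015,"tz":0.085,"ax":0,"ay":0,"az":-0.2,"fingers":0.085},{"tx":0.001,"ty":0.0015,"tz":0.1016,"ax":0,"ay":0,"az":-0.2,"fingers":0.085},{"tx":0.001,"ty":0.0015,"tz":0.1016,"ax":0,"ay":0,"az":-0.2,"fingers":0.085},{"tx":0.001,"ty":0.0015,"tz":0.1016,"ax":0,"ay":0,"az":-0.2,"fingers":0.04},{"tx":0.001,"ty":0.0015,"tz":0.1016,"ax":0,"ay":0,"az":-0.2,"fingers":0.04},{"tx":0.001,"ty":0.0015,"tz":0.1016,"ax":0,"ay":0,"az":-0.2,"fingers":0.04},{"tx":0.001,"ty":0.0015,"tz":0.1016,"ax":0,"ay":0,"az":-0.2,"fingers":0.04},{"tx":0.001,"ty":0.0015,"tz":0.1016,"ax":0,"ay":0,"az":-0.2,"fingers":0.04}], squeeze=40)

```text
time: 3.9
position: [0.5866, -0.2721, 0.2001]
ee_rot: [0.0, 0.654, 0.756, 0.001]
wrist_force: [0.7, -0.3, -0.4]
opening: 0.0399
```

>>> step_arm(series=[{"tx":0,"ty":0,"tz":0,"ax":0,"ay":0,"az":0,"fingers":0.02},{"tx":0,"ty":0,"tz":0,"ax":0,"ay":0,"az":0,"fingers":0.015},{"tx":0,"ty":0,"tz":0,"ax":0,"ay":0,"az":0,"fingers":0.01},{"tx":0,"ty":0,"tz":0,"ax":0,"ay":0,"az":0,"fingers":0.005},{"tx":0,"ty":0,"tz":0,"ax":0,"ay":0,"az":0,"fingers":0.0},{"tx":0,"ty":0,"tz":0,"ax":0,"ay":0,"az":0,"fingers":0.0}], squeeze=100)

```text
time: 4.4
position: [0.5868, -0.2721, 0.201]
ee_rot: [0.0, 0.654, 0.756, 0.001]
wrist_force: [-2.1, 1.5, 9.2]
opening: 0.0266
```

Run:
```python
from h import *
o=get_obs();print(o['position'],o['opening'],o['wrist_force'],o['ft_torque'],rot(o['ee_rot']).as_matrix().round(4))
```

```text
[ 0.58677608 -0.27212906  0.20102967] 0.026591844833745177 [-2.12964578  1.51592857  9.22864939] [0.23526257 0.33053359 0.03873424] [[-1.439e-01  9.896e-01  2.200e-03]
 [ 9.896e-01  1.439e-01  1.200e-03]
 [ 9.000e-04  2.300e-03 -1.000e+00]]
```

>>> step_arm(series=[{"tx":0,"ty":0,"tz":-0.01,"ax":0,"ay":0,"az":0,"fingers":0.0},{"tx":0,"ty":0,"tz":-0.02,"ax":0,"ay":0,"az":0,"fingers":0.0},{"tx":0,"ty":0,"tz":-0.03,"ax":0,"ay":0,"az":0,"fingers":0.0},{"tx":0,"ty":0,"tz":-0.04,"ax":0,"ay":0,"az":0,"fingers":0.0},{"tx":0,"ty":0,"tz":-0.04,"ax":0,"ay":0,"az":0,"fingers":0.0},{"tx":0,"ty":0,"tz":-0.04,"ax":0,"ay":0,"az":0,"fingers":0.0}])

```text
time: 4.9
position: [0.5869, -0.2723, 0.2421]
ee_rot: [0.001, 0.654, 0.756, 0.001]
wrist_force: [-0.2, -0.1, -4.0]
opening: 0.0266
```

Run:
```python
from h import *
o=get_obs();print(o['position'],o['opening'],o['wrist_force'],o['ft_torque'])
rows([.6036,-.1714,.241],Rtool(99.0))
```

```text
[ 0.58694784 -0.27231685  0.24208222] 0.026590685490162257 [-0.16531155 -0.11327345 -3.95812852] [-0.02334733 -0.02390015 -0.03262685]
shift [0.0975 0.031  0.0012] turn [ 0.21  0.01 -0.72] dist 0.1023 ang 0.8
```

>>> step_arm(series=[{"tx":0.02,"ty":0.006,"tz":0,"ax":0,"ay":0,"az":-0.2,"fingers":0.0},{"tx":0.045,"ty":0.014,"tz":0.0005,"ax":0.1,"ay":0,"az":-0.4,"fingers":0.0},{"tx":0.07,"ty":0.022,"tz":0.001,"ax":0.2,"ay":0,"az":-0.7,"fingers":0.0},{"tx":0.09,"ty":0.029,"tz":0.001,"ax":0.2,"ay":0,"az":-0.7,"fingers":0.0},{"tx":0.0975,"ty":0.031,"tz":0.001,"ax":0.2,"ay":0,"az":-0.7,"fingers":0.0},{"tx":0.0975,"ty":0.031,"tz":0.001,"ax":0.2,"ay":0,"az":-0.7,"fingers":0.0},{"tx":0.0975,"ty":0.031,"tz":0.001,"ax":0.2,"ay":0,"az":-0.7,"fingers":0.0}])

```text
time: 5.48
position: [0.6035, -0.1712, 0.2409]
ee_rot: [-0.0, 0.649, 0.761, -0.0]
wrist_force: [-0.6, -0.2, -3.2]
opening: 0.027
```

Run:
```python
from h import *
o=get_obs();print(o['position'],o['wrist_force'],o['ft_torque'])
for n in("side","top","wrist"):
    p,im=snap(n,f"pics/{n}4.png")
    if n=="side": c=im[170:290,220:340]
    if n=="top": c=im[190:280,190:370]
    if n=="wrist": c=im[:260,190:370]
    cv2.imwrite(f"pics/{n}4c.png",cv2.resize(c,None,fx=5 if n=="side" else 4 if n=="top" else 2.3,fy=5 if n=="side" else 4 if n=="top" else 2.3,interpolation=cv2.INTER_CUBIC))
```

```text
[ 0.60354101 -0.17123007  0.24086101] [-0.56867678 -0.23363309 -3.16400993] [-0.00593673  0.01667606  0.03470874]
```

View pics/side4c.png

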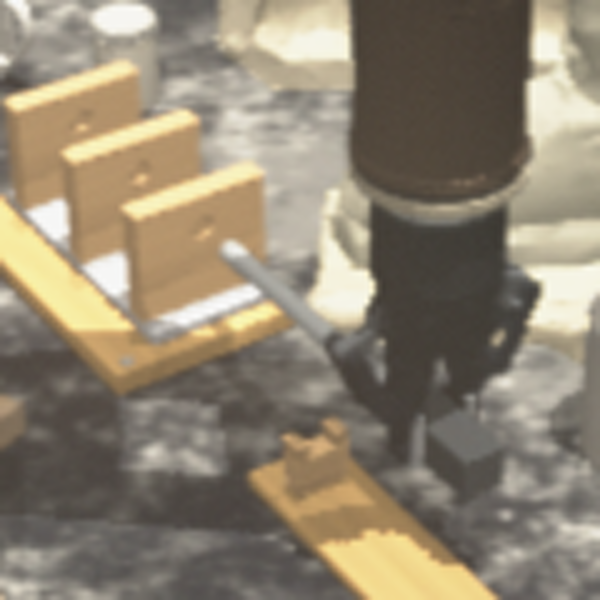

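View pics/top4c.png

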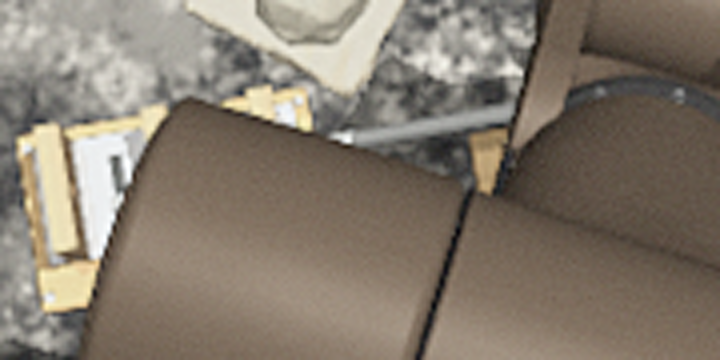

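View pics/wrist4c.png

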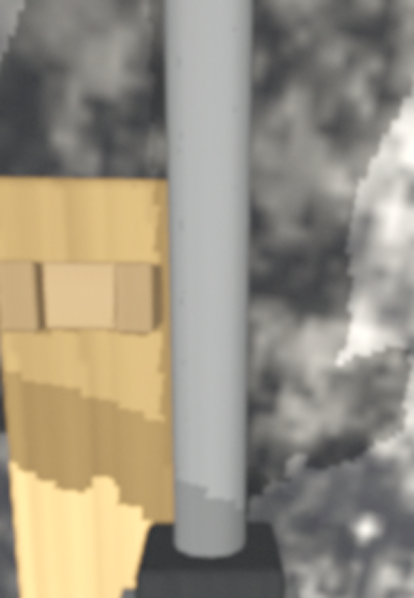

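Run:
```python
from h import *
np.set_printoptions(precision=4,suppress=True)
S=optics.camera_params("side");T=optics.camera_params("top")
print("pred",proj(S,[[.5694,.0441,.085],[.5648,.0735,.085]]),"seen tip",(220+234/5-.4,170+250/5-.4),"hole",(220+206/5-.4,170+228/5-.4))
print("top pred",proj(T,[[.5694,.0441,.085]]),"seen",(190+340/4-.4,190+138/4-.4))
p=optics.camera_params("wrist");im=cv2.imread("pics/wrist4.png");hsv=cv2.cvtColor(im,cv2.COLOR_BGR2HSV)
g=cv2.cvtColor(im,cv2.COLOR_BGR2GRAY)
for z in(.085,):
  pts=[]
  for r in (15,40,65,90,180,200):
    d=np.gradient(cv2.GaussianBlur(g,(1,5),0)[r].astype(float));a=255+np.argmax(np.abs(d[255:275]));b=290+np.argmax(np.abs(d[290:305]));
    X=cast(p,(a+b)/2,r,z+.003);pts.append(X);print(r,a,b,X)
print(get_obs()['position'])
```

```text
pred [[265.042  219.2318]
 [260.1237 214.907 ]] seen tip (266.40000000000003, 219.6) hole (260.8, 215.2)
top pred [[269.0085 225.4956]] seen (274.6, 224.1)
15 262 299 [ 0.5865 -0.0595  0.088 ]
40 262 298 [ 0.5875 -0.0675  0.088 ]
65 263 297 [ 0.5888 -0.0758  0.088 ]
90 259 298 [ 0.5896 -0.0846  0.088 ]
180 260 296 [ 0.5948 -0.1197  0.088 ]
200 267 296 [ 0.5977 -0.1282  0.088 ]
[ 0.6034 -0.1723  0.241 ]
```

>>> step_arm(series=[{"tx":0.01,"ty":0,"tz":0,"ax":0,"ay":0,"az":0,"fingers":0.0},{"tx":0.018,"ty":0,"tz":0,"ax":0,"ay":0,"az":0,"fingers":0.0},{"tx":0.024,"ty":0,"tz":0,"ax":0,"ay":0,"az":0,"fingers":0.0},{"tx":0.024,"ty":0,"tz":0,"ax":0,"ay":0,"az":0,"fingers":0.0},{"tx":0.024,"ty":0,"tz":0,"ax":0,"ay":0,"az":0,"fingers":0.0}])

```text
time: 6.05
position: [0.5997, -0.148, 0.2411]
ee_rot: [0.0, 0.65, 0.76, -0.0]
wrist_force: [0.8, -1.1, -3.2]
opening: 0.0265
```

Run:
```python
from h import *
o=get_obs();print(o['position'],o['wrist_force'],o['ft_torque'])
rows(np.array([.5648,.0735,.241])-.222*np.array([np.cos(np.radians(99)),np.sin(np.radians(99)),0]),Rtool(99.0))
p,im=snap("side","pics/side5.png");cv2.imwrite("pics/side5c.png",cv2.resize(im[190:260,230:300],None,fx=8,fy=8,interpolation=cv2.INTER_CUBIC))
```

```text
[ 0.59968868 -0.14804978  0.24111322] [ 0.77820717 -1.12055594 -3.24036273] [ 0.06684885 -0.03601918 -0.00054958]
shift [0.0023 0.0002 0.0001] turn [ 0.01  0.01 -0.02] dist 0.0023 ang 0.0
```

View pics/side5c.png

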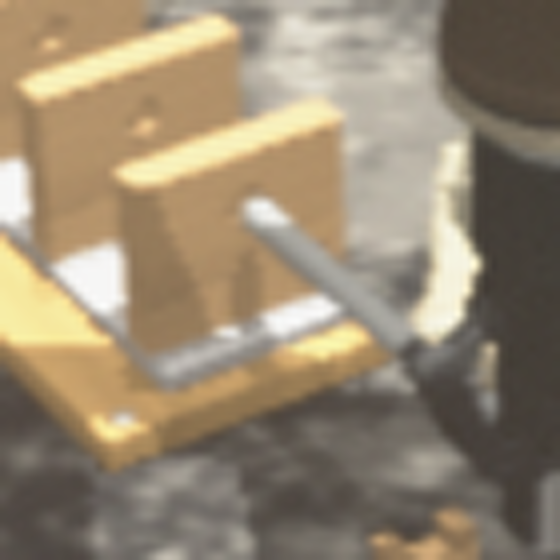

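The tip now sits just in front of the hole at about crop (258,208). I'll advance gently from here.

>>> step_arm(series=[{"tx":0.001,"ty":0,"tz":0,"ax":0,"ay":0,"az":0,"fingers":0.0},{"tx":0.002,"ty":0,"tz":0,"ax":0,"ay":0,"az":0,"fingers":0.0},{"tx":0.003,"ty":0,"tz":0,"ax":0,"ay":0,"az":0,"fingers":0.0}])

```text
time: 6.35
position: [0.5994, -0.1455, 0.2412]
ee_rot: [0.0, 0.65, 0.76, 0.0]
wrist_force: [0.8, 0.0, -3.8]
opening: 0.0266
```

>>> step_arm(series=[{"tx":0.001,"ty":0,"tz":0,"ax":0,"ay":0,"az":0,"fingers":0.0},{"tx":0.002,"ty":0,"tz":0,"ax":0,"ay":0,"az":0,"fingers":0.0}])

```text
time: 6.52
position: [0.599, -0.1435, 0.2411]
ee_rot: [0.0, 0.65, 0.76, 0.0]
wrist_force: [0.1, 0.7, -3.6]
opening: 0.0266
```

>>> step_arm(series=[{"tx":0.001,"ty":0,"tz":0,"ax":0,"ay":0,"az":0,"fingers":0.0},{"tx":0.002,"ty":0,"tz":0,"ax":0,"ay":0,"az":0,"fingers":0.0}])

```text
time: 6.68
position: [0.5987, -0.1414, 0.2411]
ee_rot: [0.0, 0.65, 0.76, 0.0]
wrist_force: [0.4, -0.2, -3.1]
opening: 0.0272
```

>>> step_arm(series=[{"tx":0.001,"ty":0,"tz":0,"ax":0,"ay":0,"az":0,"fingers":0.0},{"tx":0.002,"ty":0,"tz":0,"ax":0,"ay":0,"az":0,"fingers":0.0}])

```text
time: 6.85
position: [0.5984, -0.1394, 0.2412]
ee_rot: [0.0, 0.65, 0.76, 0.0]
wrist_force: [-0.6, -0.1, -2.5]
opening: 0.0266
```

>>> step_arm(series=[{"tx":0.001,"ty":0,"tz":0,"ax":0,"ay":0,"az":0,"fingers":0.0},{"tx":0.002,"ty":0,"tz":0,"ax":0,"ay":0,"az":0,"fingers":0.0}])

```text
time: 7.02
position: [0.5981, -0.1372, 0.2411]
ee_rot: [0.0, 0.65, 0.76, 0.0]
wrist_force: [0.1, 1.1, -2.9]
opening: 0.0267
```

>>> step_arm(series=[{"tx":0.001,"ty":0,"tz":0,"ax":0,"ay":0,"az":0,"fingers":0.0},{"tx":0.002,"ty":0,"tz":0,"ax":0,"ay":0,"az":0,"fingers":0.0}])

```text
time: 7.18
position: [0.5977, -0.1351, 0.2411]
ee_rot: [0.0, 0.65, 0.76, -0.0]
wrist_force: [-0.2, 0.0, -3.0]
opening: 0.0267
```

>>> step_arm(series=[{"tx":0.001,"ty":0,"tz":0,"ax":0,"ay":0,"az":0,"fingers":0.0},{"tx":0.002,"ty":0,"tz":0,"ax":0,"ay":0,"az":0,"fingers":0.0},{"tx":0.003,"ty":0,"tz":0,"ax":0,"ay":0,"az":0,"fingers":0.0}])

```text
time: 7.43
position: [0.5972, -0.1321, 0.2411]
ee_rot: [0.0, 0.65, 0.76, -0.0]
wrist_force: [0.4, 0.6, -4.2]
opening: 0.0266
```

>>> step_arm(series=[{"tx":0.001,"ty":0,"tz":0,"ax":0,"ay":0,"az":0,"fingers":0.0},{"tx":0.002,"ty":0,"tz":0,"ax":0,"ay":0,"az":0,"fingers":0.0},{"tx":0.003,"ty":0,"tz":0,"ax":0,"ay":0,"az":0,"fingers":0.0}])

```text
time: 7.68
position: [0.5967, -0.129, 0.2411]
ee_rot: [0.0, 0.65, 0.76, -0.0]
wrist_force: [0.2, -0.1, -2.5]
opening: 0.0269
```

Run:
```python
from h import *
o=get_obs();print(o['position'],o['wrist_force'],o['ft_torque'])
rows(np.array([.5648,.0735,.241])-.192*np.array([np.cos(np.radians(99)),np.sin(np.radians(99)),0]),Rtool(99.0))
p,im=snap("side","pics/side6.png");cv2.imwrite("pics/side6c.png",cv2.resize(im[190:260,230:300],None,fx=8,fy=8,interpolation=cv2.INTER_CUBIC))
```

```text
[ 0.59673546 -0.12901969  0.2411367 ] [ 0.17435276 -0.08323532 -2.46099372] [ 0.02970591 -0.00487981  0.00638591]
shift [0.013  0.0001 0.0001] turn [ 0.02  0.02 -0.06] dist 0.013 ang 0.1
```

View pics/side6c.png

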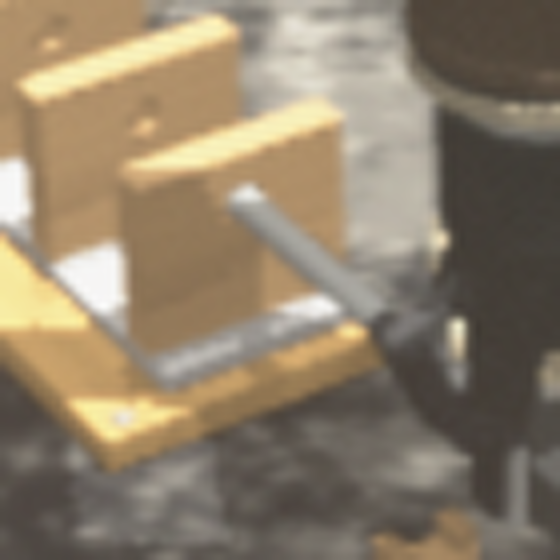

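Force is zero with the tip nominally 12 mm past the face, so it looks inserted. I'll carry on gently.

>>> step_arm(series=[{"tx":0.0015,"ty":0,"tz":0,"ax":0,"ay":0,"az":0,"fingers":0.0},{"tx":0.003,"ty":0,"tz":0,"ax":0,"ay":0,"az":0,"fingers":0.0},{"tx":0.0045,"ty":0,"tz":0,"ax":0,"ay":0,"az":0,"fingers":0.0},{"tx":0.006,"ty":0,"tz":0,"ax":0,"ay":0,"az":0,"fingers":0.0}])

```text
time: 8.07
position: [0.5957, -0.1228, 0.2411]
ee_rot: [0.0, 0.65, 0.76, -0.0]
wrist_force: [-0.9, 0.0, -3.0]
opening: 0.0268
```

>>> step_arm(series=[{"tx":0.0015,"ty":0,"tz":0,"ax":0,"ay":0,"az":0,"fingers":0.0},{"tx":0.003,"ty":0,"tz":0,"ax":0,"ay":0,"az":0,"fingers":0.0},{"tx":0.0045,"ty":0,"tz":0,"ax":0,"ay":0,"az":0,"fingers":0.0},{"tx":0.006,"ty":0,"tz":0,"ax":0,"ay":0,"az":0,"fingers":0.0}])

```text
time: 8.4
position: [0.5948, -0.1167, 0.2411]
ee_rot: [0.0, 0.65, 0.76, 0.0]
wrist_force: [0.4, 0.4, -2.9]
opening: 0.0267
```

>>> step_arm(series=[{"tx":0.0015,"ty":0,"tz":0,"ax":0,"ay":0,"az":0,"fingers":0.0},{"tx":0.003,"ty":0,"tz":0,"ax":0,"ay":0,"az":0,"fingers":0.0},{"tx":0.0045,"ty":0,"tz":0,"ax":0,"ay":0,"az":0,"fingers":0.0},{"tx":0.006,"ty":0,"tz":0,"ax":0,"ay":0,"az":0,"fingers":0.0}])

```text
time: 8.73
position: [0.5938, -0.1106, 0.2411]
ee_rot: [0.0, 0.65, 0.76, -0.0]
wrist_force: [-0.2, 0.6, -4.0]
opening: 0.0268
```

Run:
```python
from h import *
o=get_obs();print(o['position'],o['wrist_force'],o['ft_torque'])
p,im=snap("side","pics/side7.png");cv2.imwrite("pics/side7c.png",cv2.resize(im[180:260,230:310],None,fx=7,fy=7,interpolation=cv2.INTER_CUBIC))
p,im=snap("wrist","pics/w7.png")
```

```text
[ 0.59380538 -0.11060918  0.24111586] [-0.22279181  0.55532663 -4.02836843] [-0.04073096  0.05888833  0.00490726]
```

View pics/side7c.png

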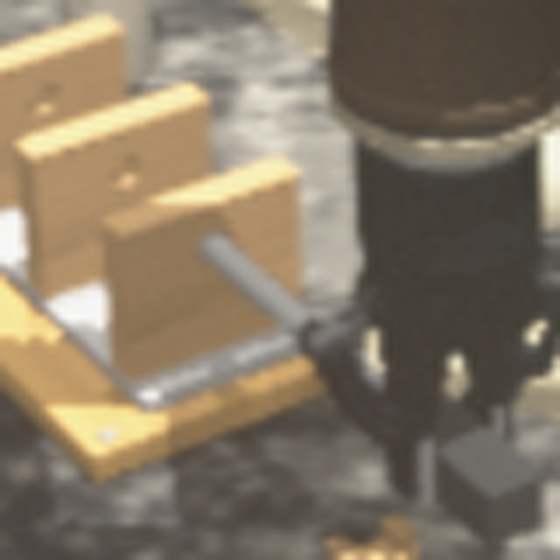

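View pics/w7.png

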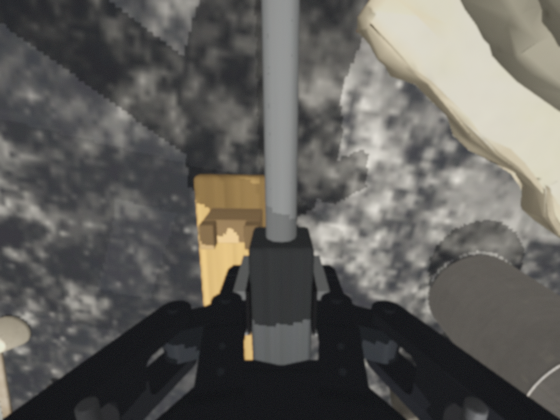

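The rod now ends at the block's face in the side view (crop ~(207,240)), so it is in the first bearing. I'll go a bit faster between blocks.

>>> step_arm(series=[{"tx":0.003,"ty":0,"tz":0,"ax":0,"ay":0,"az":0,"fingers":0.0},{"tx":0.006,"ty":0,"tz":0,"ax":0,"ay":0,"az":0,"fingers":0.0},{"tx":0.009,"ty":0,"tz":0,"ax":0,"ay":0,"az":0,"fingers":0.0},{"tx":0.012,"ty":0,"tz":0,"ax":0,"ay":0,"az":0,"fingers":0.0},{"tx":0.015,"ty":0,"tz":0,"ax":0,"ay":0,"az":0,"fingers":0.0}])

```text
time: 9.25
position: [0.5914, -0.0953, 0.2411]
ee_rot: [0.0, 0.65, 0.76, -0.0]
wrist_force: [0.7, 0.3, -3.0]
opening: 0.0266
```

>>> step_arm(series=[{"tx":0.003,"ty":0,"tz":0,"ax":0,"ay":0,"az":0,"fingers":0.0},{"tx":0.006,"ty":0,"tz":0,"ax":0,"ay":0,"az":0,"fingers":0.0},{"tx":0.009,"ty":0,"tz":0,"ax":0,"ay":0,"az":0,"fingers":0.0},{"tx":0.012,"ty":0,"tz":0,"ax":0,"ay":0,"az":0,"fingers":0.0},{"tx":0.015,"ty":0,"tz":0,"ax":0,"ay":0,"az":0,"fingers":0.0},{"tx":0.017,"ty":0,"tz":0,"ax":0,"ay":0,"az":0,"fingers":0.0}])

```text
time: 9.75
position: [0.5887, -0.0782, 0.2411]
ee_rot: [0.0, 0.65, 0.76, -0.0]
wrist_force: [-0.4, -0.9, -3.5]
opening: 0.0267
```

Run:
```python
from h import *
o=get_obs();print(o['position'],o['wrist_force'],o['ft_torque'])
xs=np.array([np.cos(np.radians(99)),np.sin(np.radians(99)),0]);H=np.array([.5648,.0735,.241])
s=(o['position']-H)@xs;print("tip x",s+.218)
rows(H+(s+.01)*xs,Rtool(99.0))
```

```text
[ 0.58867046 -0.0781737   0.24108834] [-0.35346762 -0.89499553 -3.52217261] [ 0.02457519  0.05470059 -0.0194348 ]
tip x 0.06445949158702019
shift [0.01   0.0001 0.0001] turn [ 0.01  0.01 -0.03] dist 0.01 ang 0.0
```

Next is the second block. I'll step 1 mm at a time.

>>> step_arm(series=[{"tx":0.001,"ty":0,"tz":0,"ax":0,"ay":0,"az":0,"fingers":0.0},{"tx":0.002,"ty":0,"tz":0,"ax":0,"ay":0,"az":0,"fingers":0.0},{"tx":0.003,"ty":0,"tz":0,"ax":0,"ay":0,"az":0,"fingers":0.0}])

```text
time: 10.0
position: [0.5882, -0.0751, 0.2411]
ee_rot: [0.0, 0.65, 0.76, 0.0]
wrist_force: [0.1, -0.4, -3.2]
opening: 0.0267
```

>>> step_arm(series=[{"tx":0.001,"ty":0,"tz":0,"ax":0,"ay":0,"az":0,"fingers":0.0},{"tx":0.002,"ty":0,"tz":0,"ax":0,"ay":0,"az":0,"fingers":0.0}])

```text
time: 10.17
position: [0.5879, -0.0731, 0.2411]
ee_rot: [0.0, 0.65, 0.76, -0.0]
wrist_force: [0.0, 0.4, -2.8]
opening: 0.0267
```

>>> step_arm(series=[{"tx":0.001,"ty":0,"tz":0,"ax":0,"ay":0,"az":0,"fingers":0.0},{"tx":0.002,"ty":0,"tz":0,"ax":0,"ay":0,"az":0,"fingers":0.0}])

```text
time: 10.33
position: [0.5876, -0.0711, 0.2411]
ee_rot: [0.0, 0.65, 0.76, -0.0]
wrist_force: [0.0, 0.4, -2.9]
opening: 0.0269
```

>>> step_arm(series=[{"tx":0.001,"ty":0,"tz":0,"ax":0,"ay":0,"az":0,"fingers":0.0},{"tx":0.002,"ty":0,"tz":0,"ax":0,"ay":0,"az":0,"fingers":0.0}])

```text
time: 10.5
position: [0.5873, -0.0691, 0.2411]
ee_rot: [0.0, 0.65, 0.76, -0.0]
wrist_force: [-0.2, 1.2, -3.1]
opening: 0.0266
```

>>> step_arm(series=[{"tx":0.001,"ty":0,"tz":0,"ax":0,"ay":0,"az":0,"fingers":0.0},{"tx":0.002,"ty":0,"tz":0,"ax":0,"ay":0,"az":0,"fingers":0.0}])

```text
time: 10.67
position: [0.5869, -0.067, 0.2411]
ee_rot: [0.0, 0.65, 0.76, -0.0]
wrist_force: [0.2, 0.0, -3.3]
opening: 0.0263
```

>>> step_arm(series=[{"tx":0.001,"ty":0,"tz":0,"ax":0,"ay":0,"az":0,"fingers":0.0},{"tx":0.002,"ty":0,"tz":0,"ax":0,"ay":0,"az":0,"fingers":0.0},{"tx":0.003,"ty":0,"tz":0,"ax":0,"ay":0,"az":0,"fingers":0.0}])

```text
time: 10.92
position: [0.5864, -0.0639, 0.2411]
ee_rot: [0.0, 0.65, 0.76, 0.0]
wrist_force: [-0.9, -0.0, -3.1]
opening: 0.0266
```

>>> step_arm(series=[{"tx":0.001,"ty":0,"tz":0,"ax":0,"ay":0,"az":0,"fingers":0.0},{"tx":0.002,"ty":0,"tz":0,"ax":0,"ay":0,"az":0,"fingers":0.0},{"tx":0.003,"ty":0,"tz":0,"ax":0,"ay":0,"az":0,"fingers":0.0}])

```text
time: 11.17
position: [0.586, -0.0608, 0.2411]
ee_rot: [0.0, 0.65, 0.76, 0.0]
wrist_force: [0.4, -0.1, -3.1]
opening: 0.0266
```

>>> step_arm(series=[{"tx":0.0015,"ty":0,"tz":0,"ax":0,"ay":0,"az":0,"fingers":0.0},{"tx":0.003,"ty":0,"tz":0,"ax":0,"ay":0,"az":0,"fingers":0.0},{"tx":0.0045,"ty":0,"tz":0,"ax":0,"ay":0,"az":0,"fingers":0.0},{"tx":0.006,"ty":0,"tz":0,"ax":0,"ay":0,"az":0,"fingers":0.0}])

```text
time: 11.5
position: [0.585, -0.0547, 0.2411]
ee_rot: [0.0, 0.65, 0.76, 0.0]
wrist_force: [-0.2, -0.1, -3.7]
opening: 0.0266
```

>>> step_arm(series=[{"tx":0.0015,"ty":0,"tz":0,"ax":0,"ay":0,"az":0,"fingers":0.0},{"tx":0.003,"ty":0,"tz":0,"ax":0,"ay":0,"az":0,"fingers":0.0},{"tx":0.0045,"ty":0,"tz":0,"ax":0,"ay":0,"az":0,"fingers":0.0},{"tx":0.006,"ty":0,"tz":0,"ax":0,"ay":0,"az":0,"fingers":0.0}])

```text
time: 11.83
position: [0.584, -0.0486, 0.2411]
ee_rot: [0.0, 0.65, 0.76, 0.0]
wrist_force: [0.1, -0.4, -2.9]
opening: 0.0266
```

Run:
```python
from h import *
o=get_obs();print(o['position'],o['wrist_force'],o['ft_torque'])
xs=np.array([np.cos(np.radians(99)),np.sin(np.radians(99)),0]);H=np.array([.5648,.0735,.241])
s=(o['position']-H)@xs;print("tip x",s+.218)
rows(H+(s+.01)*xs,Rtool(99.0))
p,im=snap("side","pics/side8.png");cv2.imwrite("pics/side8c.png",cv2.resize(im[180:260,230:310],None,fx=7,fy=7,interpolation=cv2.INTER_CUBIC))
```

```text
[ 0.58404948 -0.04864832  0.24111482] [ 0.06640225 -0.39403473 -2.87183603] [ 0.01748289  0.0301819  -0.00072929]
tip x 0.09434424504260366
shift [0.01   0.0001 0.0001] turn [ 0.01  0.02 -0.04] dist 0.01 ang 0.0
```

View pics/side8c.png

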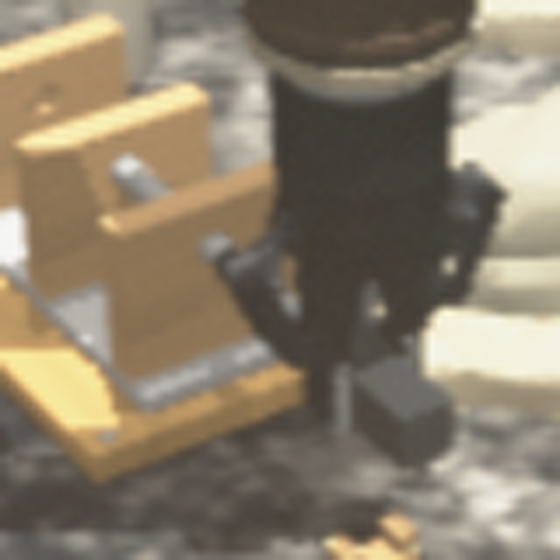

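The rod is through two blocks (visible between them at crop (140,170)). I'll continue towards the third.

>>> step_arm(series=[{"tx":0.003,"ty":0,"tz":0,"ax":0,"ay":0,"az":0,"fingers":0.0},{"tx":0.006,"ty":0,"tz":0,"ax":0,"ay":0,"az":0,"fingers":0.0},{"tx":0.009,"ty":0,"tz":0,"ax":0,"ay":0,"az":0,"fingers":0.0},{"tx":0.012,"ty":0,"tz":0,"ax":0,"ay":0,"az":0,"fingers":0.0},{"tx":0.015,"ty":0,"tz":0,"ax":0,"ay":0,"az":0,"fingers":0.0},{"tx":0.018,"ty":0,"tz":0,"ax":0,"ay":0,"az":0,"fingers":0.0},{"tx":0.021,"ty":0,"tz":0,"ax":0,"ay":0,"az":0,"fingers":0.0}])

```text
time: 12.47
position: [0.5807, -0.0273, 0.2411]
ee_rot: [0.0, 0.65, 0.76, -0.0]
wrist_force: [0.4, -0.7, -3.9]
opening: 0.027
```

>>> step_arm(series=[{"tx":0.003,"ty":0,"tz":0,"ax":0,"ay":0,"az":0,"fingers":0.0},{"tx":0.006,"ty":0,"tz":0,"ax":0,"ay":0,"az":0,"fingers":0.0},{"tx":0.009,"ty":0,"tz":0,"ax":0,"ay":0,"az":0,"fingers":0.0},{"tx":0.012,"ty":0,"tz":0,"ax":0,"ay":0,"az":0,"fingers":0.0},{"tx":0.015,"ty":0,"tz":0,"ax":0,"ay":0,"az":0,"fingers":0.0},{"tx":0.018,"ty":0,"tz":0,"ax":0,"ay":0,"az":0,"fingers":0.0},{"tx":0.021,"ty":0,"tz":0,"ax":0,"ay":0,"az":0,"fingers":0.0},{"tx":0.024,"ty":0,"tz":0,"ax":0,"ay":0,"az":0,"fingers":0.0},{"tx":0.027,"ty":0,"tz":0,"ax":0,"ay":0,"az":0,"fingers":0.0}])

```text
time: 13.22
position: [0.5764, -0.0004, 0.2411]
ee_rot: [0.0, 0.65, 0.76, -0.0]
wrist_force: [-0.8, -0.9, -3.8]
opening: 0.0266
```

>>> step_arm(series=[{"tx":0.001,"ty":0,"tz":0,"ax":0,"ay":0,"az":0,"fingers":0.0},{"tx":0.002,"ty":0,"tz":0,"ax":0,"ay":0,"az":0,"fingers":0.0},{"tx":0.003,"ty":0,"tz":0,"ax":0,"ay":0,"az":0,"fingers":0.0}])

```text
time: 13.47
position: [0.5759, 0.0027, 0.2411]
ee_rot: [0.0, 0.65, 0.76, 0.0]
wrist_force: [0.0, -0.2, -2.8]
opening: 0.0267
```

Run:
```python
from h import *
o=get_obs();print(o['position'],o['wrist_force'],o['ft_torque'])
xs=np.array([np.cos(np.radians(99)),np.sin(np.radians(99)),0]);H=np.array([.5648,.0735,.241])
s=(o['position']-H)@xs;print("tip x",s+.218)
rows(H+(s+.01)*xs,Rtool(99.0))
```

```text
[0.57593427 0.00267331 0.24110203] [ 0.04539504 -0.23407259 -2.82336292] [-0.02122925 -0.04546622 -0.00440404]
tip x 0.14630352236977234
shift [0.01   0.0001 0.0001] turn [ 0.01  0.01 -0.02] dist 0.01 ang 0.0
```

>>> step_arm(series=[{"tx":0.001,"ty":0,"tz":0,"ax":0,"ay":0,"az":0,"fingers":0.0},{"tx":0.002,"ty":0,"tz":0,"ax":0,"ay":0,"az":0,"fingers":0.0},{"tx":0.003,"ty":0,"tz":0,"ax":0,"ay":0,"az":0,"fingers":0.0}])

```text
time: 13.72
position: [0.5755, 0.0057, 0.2411]
ee_rot: [0.0, 0.65, 0.76, -0.0]
wrist_force: [-0.3, 0.3, -2.2]
opening: 0.0267
```

>>> step_arm(series=[{"tx":0.001,"ty":0,"tz":0,"ax":0,"ay":0,"az":0,"fingers":0.0},{"tx":0.002,"ty":0,"tz":0,"ax":0,"ay":0,"az":0,"fingers":0.0}])

```text
time: 13.88
position: [0.5751, 0.0077, 0.2411]
ee_rot: [0.0, 0.65, 0.76, -0.0]
wrist_force: [0.6, -0.6, -2.5]
opening: 0.0268
```

>>> step_arm(series=[{"tx":0.001,"ty":0,"tz":0,"ax":0,"ay":0,"az":0,"fingers":0.0},{"tx":0.002,"ty":0,"tz":0,"ax":0,"ay":0,"az":0,"fingers":0.0}])

```text
time: 14.05
position: [0.5748, 0.0098, 0.2411]
ee_rot: [0.0, 0.65, 0.76, 0.0]
wrist_force: [0.0, -0.7, -2.5]
opening: 0.0264
```

>>> step_arm(series=[{"tx":0.001,"ty":0,"tz":0,"ax":0,"ay":0,"az":0,"fingers":0.0},{"tx":0.002,"ty":0,"tz":0,"ax":0,"ay":0,"az":0,"fingers":0.0}])

```text
time: 14.22
position: [0.5745, 0.0119, 0.2411]
ee_rot: [0.0, 0.65, 0.76, 0.0]
wrist_force: [-0.3, -0.2, -3.2]
opening: 0.0269
```

>>> step_arm(series=[{"tx":0.001,"ty":0,"tz":0,"ax":0,"ay":0,"az":0,"fingers":0.0},{"tx":0.002,"ty":0,"tz":0,"ax":0,"ay":0,"az":0,"fingers":0.0},{"tx":0.003,"ty":0,"tz":0,"ax":0,"ay":0,"az":0,"fingers":0.0}])

```text
time: 14.47
position: [0.574, 0.0149, 0.2411]
ee_rot: [0.0, 0.65, 0.76, 0.0]
wrist_force: [0.2, -0.7, -3.6]
opening: 0.0263
```

>>> step_arm(series=[{"tx":0.001,"ty":0,"tz":0,"ax":0,"ay":0,"az":0,"fingers":0.0},{"tx":0.002,"ty":0,"tz":0,"ax":0,"ay":0,"az":0,"fingers":0.0},{"tx":0.003,"ty":0,"tz":0,"ax":0,"ay":0,"az":0,"fingers":0.0}])

```text
time: 14.72
position: [0.5735, 0.018, 0.2411]
ee_rot: [0.0, 0.65, 0.76, 0.0]
wrist_force: [0.3, -0.5, -4.1]
opening: 0.0268
```

>>> step_arm(series=[{"tx":0.0015,"ty":0,"tz":0,"ax":0,"ay":0,"az":0,"fingers":0.0},{"tx":0.003,"ty":0,"tz":0,"ax":0,"ay":0,"az":0,"fingers":0.0},{"tx":0.0045,"ty":0,"tz":0,"ax":0,"ay":0,"az":0,"fingers":0.0},{"tx":0.006,"ty":0,"tz":0,"ax":0,"ay":0,"az":0,"fingers":0.0}])

```text
time: 15.05
position: [0.5725, 0.0241, 0.2411]
ee_rot: [0.0, 0.65, 0.76, -0.0]
wrist_force: [0.1, -1.2, -3.2]
opening: 0.0267
```

>>> step_arm(series=[{"tx":0.002,"ty":0,"tz":0,"ax":0,"ay":0,"az":0,"fingers":0.0},{"tx":0.004,"ty":0,"tz":0,"ax":0,"ay":0,"az":0,"fingers":0.0},{"tx":0.006,"ty":0,"tz":0,"ax":0,"ay":0,"az":0,"fingers":0.0},{"tx":0.008,"ty":0,"tz":0,"ax":0,"ay":0,"az":0,"fingers":0.0}])

```text
time: 15.38
position: [0.5713, 0.0322, 0.2411]
ee_rot: [0.0, 0.65, 0.76, -0.0]
wrist_force: [0.8, 0.4, -3.0]
opening: 0.0268
```

>>> step_arm(series=[{"tx":0.0015,"ty":0,"tz":0,"ax":0,"ay":0,"az":0,"fingers":0.0},{"tx":0.003,"ty":0,"tz":0,"ax":0,"ay":0,"az":0,"fingers":0.0},{"tx":0.0045,"ty":0,"tz":0,"ax":0,"ay":0,"az":0,"fingers":0.0},{"tx":0.006,"ty":0,"tz":0,"ax":0,"ay":0,"az":0,"fingers":0.0}])

```text
time: 15.72
position: [0.5703, 0.0383, 0.2411]
ee_rot: [0.0, 0.65, 0.76, 0.0]
wrist_force: [-0.4, 0.6, -2.6]
opening: 0.0266
```

Run:
```python
from h import *
o=get_obs();print(o['position'],o['wrist_force'],o['ft_torque'])
xs=np.array([np.cos(np.radians(99)),np.sin(np.radians(99)),0]);H=np.array([.5648,.0735,.241])
s=(o['position']-H)@xs;print("tip x",s+.218)
rows(H+(s+.01)*xs,Rtool(99.0))
p,im=snap("side","pics/side9.png");cv2.imwrite("pics/side9c.png",cv2.resize(im[170:260,220:310],None,fx=6,fy=6,interpolation=cv2.INTER_CUBIC))
p,im=snap("wrist","pics/w9.png")
```

```text
[0.5703111  0.03829347 0.24110426] [-0.40584728  0.59494938 -2.58909656] [-0.0288821   0.02351104 -0.04740604]
tip x 0.18236479393534347
shift [0.01   0.0001 0.0001] turn [ 0.01  0.01 -0.03] dist 0.01 ang 0.0
```

View pics/side9c.png

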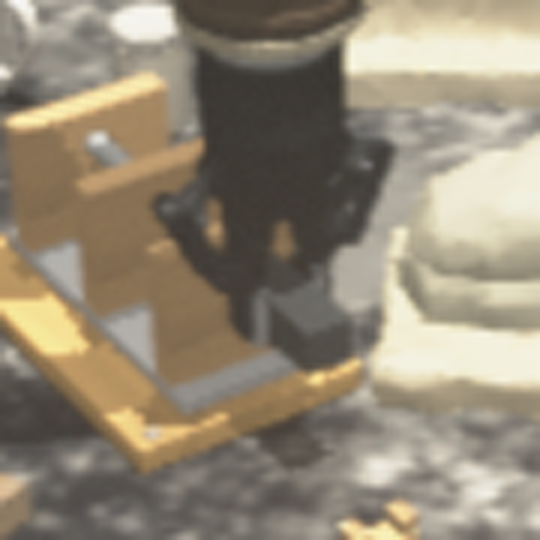

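View pics/w9.png

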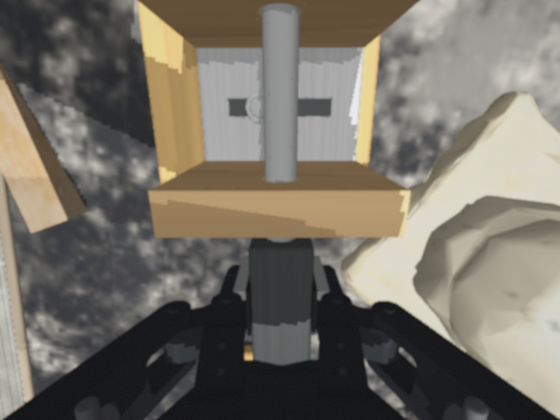

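It is in all three bearings, with a gap of roughly 7 mm at the shoulder. I'll use the weakest grip so it slips rather than over-pushes.

>>> step_arm(series=[{"tx":0.001,"ty":0,"tz":0,"ax":0,"ay":0,"az":0,"fingers":0.0},{"tx":0.002,"ty":0,"tz":0,"ax":0,"ay":0,"az":0,"fingers":0.0},{"tx":0.003,"ty":0,"tz":0,"ax":0,"ay":0,"az":0,"fingers":0.0},{"tx":0.004,"ty":0,"tz":0,"ax":0,"ay":0,"az":0,"fingers":0.0}], squeeze=22)

```text
time: 16.15
position: [0.5696, 0.0424, 0.2411]
ee_rot: [0.0, 0.65, 0.76, -0.0]
wrist_force: [-0.7, -0.7, -3.0]
opening: 0.0269
```

>>> step_arm(series=[{"tx":0.0005,"ty":0,"tz":0,"ax":0,"ay":0,"az":0,"fingers":0.0},{"tx":0.001,"ty":0,"tz":0,"ax":0,"ay":0,"az":0,"fingers":0.0}])

```text
time: 16.32
position: [0.5695, 0.0434, 0.2411]
ee_rot: [0.0, 0.65, 0.76, -0.0]
wrist_force: [-0.3, -0.6, -2.7]
opening: 0.0265
```

>>> step_arm(series=[{"tx":0.0005,"ty":0,"tz":0,"ax":0,"ay":0,"az":0,"fingers":0.0},{"tx":0.001,"ty":0,"tz":0,"ax":0,"ay":0,"az":0,"fingers":0.0}])

```text
time: 16.48
position: [0.5693, 0.0445, 0.2411]
ee_rot: [0.0, 0.65, 0.76, -0.0]
wrist_force: [0.6, 0.2, -3.6]
opening: 0.0268
```

>>> step_arm(series=[{"tx":0.0005,"ty":0,"tz":0,"ax":0,"ay":0,"az":0,"fingers":0.0},{"tx":0.001,"ty":0,"tz":0,"ax":0,"ay":0,"az":0,"fingers":0.0}])

```text
time: 16.65
position: [0.5692, 0.0455, 0.2411]
ee_rot: [0.0, 0.65, 0.76, -0.0]
wrist_force: [0.1, 0.6, -3.4]
opening: 0.0264
```

>>> step_arm(series=[{"tx":0.0005,"ty":0,"tz":0,"ax":0,"ay":0,"az":0,"fingers":0.0},{"tx":0.0005,"ty":0,"tz":0,"ax":0,"ay":0,"az":0,"fingers":0.0}])

```text
time: 16.82
position: [0.5691, 0.0461, 0.2411]
ee_rot: [0.0, 0.65, 0.76, -0.0]
wrist_force: [0.7, 0.6, -3.2]
opening: 0.0267
```

>>> step_arm(series=[{"tx":0.0005,"ty":0,"tz":0,"ax":0,"ay":0,"az":0,"fingers":0.0},{"tx":0.0005,"ty":0,"tz":0,"ax":0,"ay":0,"az":0,"fingers":0.0}])

```text
time: 16.98
position: [0.569, 0.0466, 0.2411]
ee_rot: [0.0, 0.65, 0.76, -0.0]
wrist_force: [0.2, -0.5, -3.3]
opening: 0.0267
```

>>> step_arm(series=[{"tx":0.0005,"ty":0,"tz":0,"ax":0,"ay":0,"az":0,"fingers":0.0},{"tx":0.0005,"ty":0,"tz":0,"ax":0,"ay":0,"az":0,"fingers":0.0}])

```text
time: 17.15
position: [0.5689, 0.0472, 0.2411]
ee_rot: [0.0, 0.65, 0.76, -0.0]
wrist_force: [-1.3, 0.0, -4.3]
opening: 0.0263
```

Run:
```python
from h import *
p,im=snap("wrist","pics/w10.png");cv2.imwrite("pics/w10c.png",cv2.resize(im[160:370,200:360],None,fx=2.8,fy=2.8,interpolation=cv2.INTER_CUBIC))
im9=cv2.imread("pics/w9.png")
g=cv2.cvtColor(im,cv2.COLOR_BGR2GRAY);g9=cv2.cvtColor(im9,cv2.COLOR_BGR2GRAY)
print(g9[225:260,268]);print(g[225:260,268])
```

```text
[126 127 126 127 126 125 126 124 125 125 126 124 118 106  83  58  40  41
  41  42  40  40  44  48  53  55  56  55  56  56  56  56  57  56  56]
[130 130 132 133 132 130 130 130 130 130 128 128 129 128 128 128 127 127
 127 127 126 126 126 126 126 126 125 126 126 124 126 125 120 102  75]
```

View pics/w10c.png

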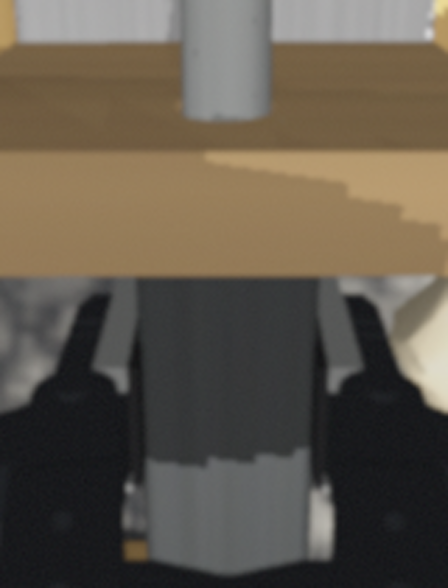

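Run:
```python
from h import *
p=optics.camera_params("wrist");o=get_obs();print(o['position'],o['wrist_force'])
xs=np.array([np.cos(np.radians(99)),np.sin(np.radians(99)),0])
for r in(257.5,258.5): print("face ahead of TCP",(cast(p,281,r,.108)-o['position'])@xs)
# shoulder in w9: same camera relative pose; edge of head top front
im=cv2.imread("pics/w9.png");g=cv2.cvtColor(im,cv2.COLOR_BGR2GRAY);print(g[236:262,262],g[236:262,300])
for r in (247,248,249,250): print(r,"shoulder ahead", (cast(p,265,r,.099)-o['position'])@xs)
# head in w7/w3 for slip check
im=cv2.imread("pics/w7.png");g=cv2.cvtColor(im,cv2.COLOR_BGR2GRAY);print(g[220:250,264])
```

```text
[0.56888875 0.04714318 0.24107927] [-1.1836482   0.44638033 -3.34415654]
face ahead of TCP 0.026702516021993302
face ahead of TCP 0.02627146021420779
[119  99  67  43  39  40  39  39  40  42  41  45  48  50  52  52  54  53
  55  55  53  54  55  55  55  54] [119  99  67  43  40  39  39  39  41  42  42  45  50  52  55  57  56  56
  58  55  56  56  56  57  55  57]
247 shoulder ahead 0.027076383584796637
248 shoulder ahead 0.02661898508744939
249 shoulder ahead 0.026160538607987956
250 shoulder ahead 0.025701040540608663
[118 119 118 118 118 115 102  77  57  46  47  48  48  49  46  48  44  42
  40  40  41  39  41  40  40  42  41  44  49  50]
```

The view gives face and shoulder as coincident to within about 1 mm. I'll keep feeling in 0.5 mm steps.

>>> step_arm(series=[{"tx":0.0005,"ty":0,"tz":0,"ax":0,"ay":0,"az":0,"fingers":0.0},{"tx":0.0005,"ty":0,"tz":0,"ax":0,"ay":0,"az":0,"fingers":0.0}])

```text
time: 17.37
position: [0.5689, 0.0473, 0.2411]
ee_rot: [0.0, 0.65, 0.76, -0.0]
wrist_force: [1.4, -6.1, -4.5]
opening: 0.0266
```

>>> step_arm(series=[{"tx":0.0005,"ty":0,"tz":0,"ax":0,"ay":0,"az":0,"fingers":0.0},{"tx":0.0005,"ty":0,"tz":0,"ax":0,"ay":0,"az":0,"fingers":0.0}])

```text
time: 17.53
position: [0.5688, 0.0474, 0.2411]
ee_rot: [0.001, 0.649, 0.76, -0.0]
wrist_force: [0.7, -6.7, -3.1]
opening: 0.0266
```

>>> step_arm(series=[{"tx":0.0005,"ty":0,"tz":0,"ax":0,"ay":0,"az":0,"fingers":0.0},{"tx":0.0005,"ty":0,"tz":0,"ax":0,"ay":0,"az":0,"fingers":0.0}])

```text
time: 17.7
position: [0.5688, 0.0475, 0.2411]
ee_rot: [0.001, 0.649, 0.76, -0.0]
wrist_force: [-0.3, -5.8, -4.1]
opening: 0.0266
```

Contact at about 6 N and motion has stopped, so the shoulder is flush. Now I'll release and lift.

>>> step_arm(series=[{"tx":0,"ty":0,"tz":0,"ax":0,"ay":0,"az":0,"fingers":0.03},{"tx":0,"ty":0,"tz":0,"ax":0,"ay":0,"az":0,"fingers":0.036},{"tx":0,"ty":0,"tz":0,"ax":0,"ay":0,"az":0,"fingers":0.045},{"tx":0,"ty":0,"tz":0,"ax":0,"ay":0,"az":0,"fingers":0.052},{"tx":0,"ty":0,"tz":0,"ax":0,"ay":0,"az":0,"fingers":0.052},{"tx":0,"ty":0,"tz":0,"ax":0,"ay":0,"az":0,"fingers":0.052}])

```text
time: 18.2
position: [0.5688, 0.0476, 0.2412]
ee_rot: [0.001, 0.649, 0.76, -0.0]
wrist_force: [-0.1, -0.2, -0.0]
opening: 0.0516
```

Run:
```python
from h import *
o=get_obs();print(o['position'],o['wrist_force'],o['opening'])
p,im=snap("wrist","pics/w11.png")
```

```text
[0.56884683 0.04755118 0.24118346] [-0.07944314 -0.22416473 -0.03404565] 0.051629626571273034
```

View pics/w11.png

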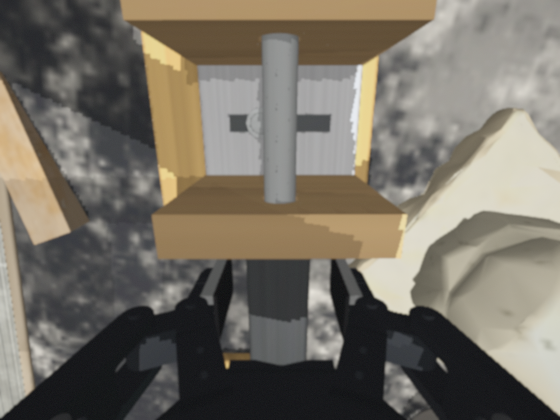

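The fingers are clear of the head on both sides and the wrist force is zero. Lifting straight up.

>>> step_arm(series=[{"tx":0,"ty":0,"tz":-0.008,"ax":0,"ay":0,"az":0,"fingers":0.052},{"tx":0,"ty":0,"tz":-0.02,"ax":0,"ay":0,"az":0,"fingers":0.052},{"tx":0,"ty":0,"tz":-0.04,"ax":0,"ay":0,"az":0,"fingers":0.052},{"tx":0,"ty":0,"tz":-0.06,"ax":0,"ay":0,"az":0,"fingers":0.052},{"tx":0,"ty":0,"tz":-0.085,"ax":0,"ay":0,"az":0,"fingers":0.052},{"tx":-0.03,"ty":0,"tz":-0.11,"ax":0,"ay":0,"az":0,"fingers":0.052},{"tx":-0.07,"ty":0,"tz":-0.12,"ax":0,"ay":0,"az":0,"fingers":0.052},{"tx":-0.1,"ty":0,"tz":-0.12,"ax":0,"ay":0,"az":0,"fingers":0.052},{"tx":-0.13,"ty":0,"tz":-0.12,"ax":0,"ay":0,"az":0,"fingers":0.052},{"tx":-0.15,"ty":0,"tz":-0.12,"ax":0,"ay":0,"az":0,"fingers":0.052},{"tx":-0.15,"ty":0,"tz":-0.12,"ax":0,"ay":0,"az":0,"fingers":0.052}])

```text
time: 19.17
position: [0.5927, -0.1039, 0.363]
ee_rot: [0.002, 0.65, 0.76, -0.0]
wrist_force: [0.1, -1.3, 0.5]
opening: 0.0524
```

Run:
```python
from h import *
import pickle
o=get_obs();print(o['time'],o['position'],o['wrist_force'],np.abs(o['qd']).max())
p,im=snap("wrist","pics/w12.png");pickle.dump(p,open("w12.pkl","wb"))
p,im=snap("side","pics/side12.png");cv2.imwrite("pics/side12c.png",cv2.resize(im[160:280,200:320],None,fx=5,fy=5,interpolation=cv2.INTER_CUBIC))
```

```text
19.1667 [ 0.5927111  -0.1039053   0.36296913] [ 0.09712906 -1.26264379  0.46910022] 0.0596473768302646
```

View pics/w12.png

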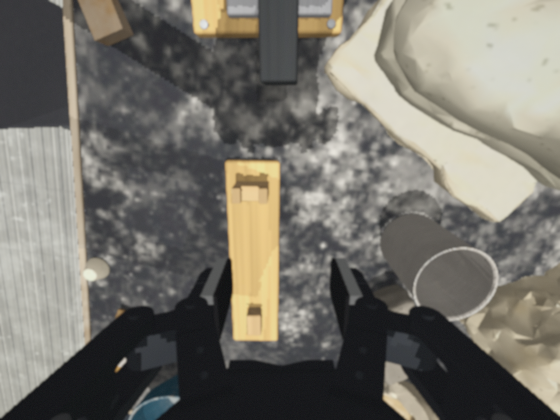

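View pics/side12c.png

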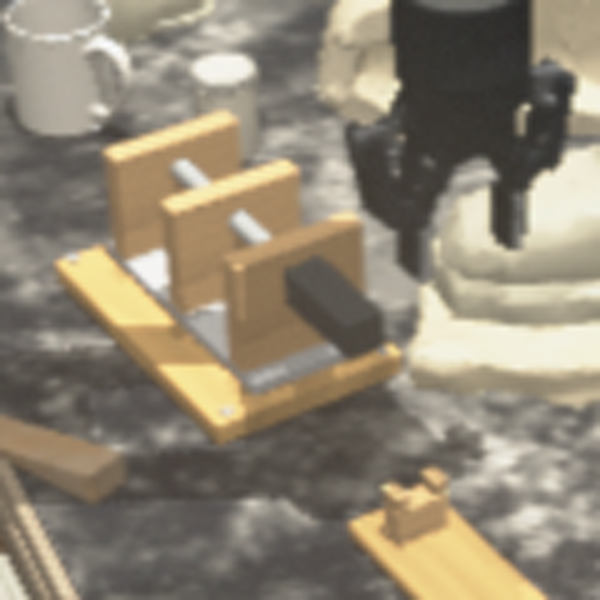

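The side view shows the shoulder against the first block and the rod through all three blocks. I'll check the seat depth numerically from the head's rear edge.

Run:
```python
from h import *
import pickle
p=pickle.load(open("w12.pkl","rb"))
xs=np.array([np.cos(np.radians(99)),np.sin(np.radians(99)),0]);H=np.array([.5648,.0735,0])
g=cv2.cvtColor(cv2.imread("pics/w12.png"),cv2.COLOR_BGR2GRAY);print(g[74:90,280])
for r in(80,81,82,83):print(r,(cast(p,280,r,.097)-H)@xs, (cast(p,280,r,.069)-H)@xs)
T=optics.camera_params("top");im=optics.grab_frame("top")[:,:,::-1].copy();cv2.imwrite("pics/top12.png",im)
```

```text
[79 77 79 79 78 75 65 54 43 40 45 61 69 74 73 74]
80 -0.0749972575719182 -0.0718548185633935
81 -0.07567425847967922 -0.07261216750492082
82 -0.07635257360394772 -0.0733709866372107
83 -0.07703220677524232 -0.0741312802453967
```

View pics/top12.png

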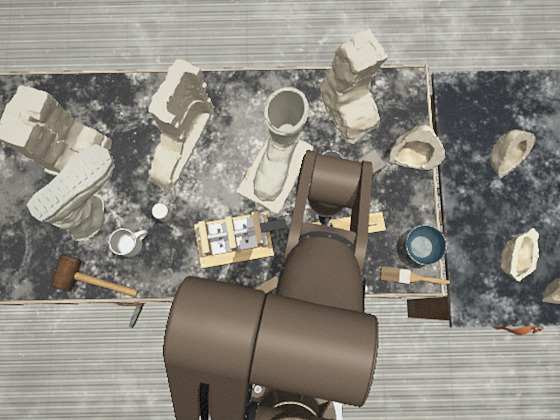

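The rear edge measures about 75.5 mm behind the face, against 76 mm expected for flush. The mug, jar and bowl are where they started in the top view. Handing in.

```bash
python3 -c "
from station import env
print(env.sign_off())"
```

```text
the job is handed in; nothing more can be done
None
```

The spindle is through all three bearing blocks with its shoulder against the first block, and I released it and handed the job in at about 19 s. No verdict is reported.

**What I did:** I found the holes with a tilted wrist-camera look, about 11 mm to +y of `stand_zero`. I gripped the head at its balance point and lifted it. The rod went in straight on the first try, so no searching was needed. I stopped when the shoulder met the block at about 6 N, the largest push force seen in any reading. Then I opened the fingers and backed the arm off.

**Last checks:**
- **Seat depth:** the head's rear edge measures about 75.5 mm behind the block face, against 76 mm for flush. The calibration is only good to about 2 mm.
- **Views:** the side view shows the rod through all three blocks with no visible gap at the shoulder.
- **Release:** the wrist force was near zero after opening, and the gripper stands well clear of everything.
- **Bystanders:** the mug, jar and bowl look unmoved in the top view. The arm hides the tin there; the wrist camera shows it upright, but I did not measure its position.

**One disagreement:** in one earlier top view the rod tip appeared about 6 pixels from where I predicted. I took this to be the arm covering the tip, and the side and wrist views agreed with the prediction.

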